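Load and lock a stack-drilling jig

ROBOT

A 6-joint arm with a two-finger parallel gripper is mounted at the origin on the work surface. World frame = base frame: x ahead of the robot, y to its left, z up, the work surface at z = 0. Lengths are in m, angles in rad, forces in N, time in s.
With the tool pointing down it reaches from about 0.375 to 0.9 m from the base axis. Payload 3.1 kg.
Tool frame: the origin (TCP) lies between the finger pads; the fingertips stand 19 mm ahead of it and the grasp point (between the pads) is the TCP; z points along the fingers, y is the direction in which the jaws open and shut (so a half turn about z gives the same grasp; the last joint's range is limited). The gripper opens to 87 mm and grips with 3 to 60 N. Pads are 19 mm wide; open, the fingers measure 117 mm over their backs; the gripper's body (75 mm by 190 mm) begins 51 mm behind the grasp point.
Start: joints at [1.115, 0.527, 1.433, -0, 1.181, -0.178], TCP at [0.171, 0.601, 0.242] pointing down, gripper open.
Joint ranges: [-3.08, 3.08], [-0.75, 2.2], [0.22, 2.44], [-1.43, 4.57], [0, 2.65], [-2.85, 2.85]. Speed limits (rad/s): [2.79, 2.79, 3.14, 3.14, 3.14, 3.14].

INTERFACE

Orientations are given as a unit quaternion [x, y, z, w].
In Python, from rig import robot gives the robot as it stands.
- The arm moves only by the tool apply_moves, never from a script. Its argument "series" is a list of rows, each a list of 7 numbers: the shift along the tool's x, y, z in cm, then the turn, a rotation vector about the tool's x, y, z in degrees, then the opening, from 0 (shut) to 1 (fully open). In form: [[dx, dy, dz, rx, ry, rz, grip], ...]. A call has 1 to 5 rows; each row is the pose to reach, as a shift and turn from the pose commanded when the call began, along the tool's axes at that moment; what a row does not reach only later rows make up. A row lasts 1/12 s, in which the tool goes at most 41.7 mm and 7.16 degrees, less where a joint would pass 70% of its speed; a pose out of reach is approached as far as the arm can. A call with a gripper value outside its range is refused whole. The fingers move at their own pace and stop on an object; "newtons" is the grip in N (left out, the last holds). Time passes only in rows, so rows that repeat a pose let the fingers close. It gives the time, the measured TCP pose, the force and the opening at its end, in the units of the state.
- robot.get_obs(): the state, without advancing time (a new reading comes with each control period).
- robot.camera(name): name is "scene" or "top"; returns the picture (420x560x3 uint8, red, green, blue); there is no depth.
- robot.camera_params(name): a dict with "mtx" (3x3 intrinsics, pixels), "D" ([k1, k2, p1, p2, k3] as OpenCV has them; the pictures are not rectified), "origin" and "rotation" of the camera in the world. Camera axes: x right, y down, z forward; pixel columns grow to the right and rows downward; lengths in m; the calibration is good to about 2 mm. A picture is of the moment at which its call begins. camera_params takes no time and is no camera call.
- robot.hand_in(): hands the job in, once; it reports no verdict.
The state is a dict: "time": time; "q": joint angles; "joint_velocities": joint speeds; "joint_torque": joint torques, N m; "position": TCP position; "tool_rot": TCP orientation; "ft_force": force on the tool from outside, world axes, zero at the start; "moment": the same for the moment, N m; "grip_width": finger opening in m.
Only numpy, scipy, OpenCV 4.12 (cv2) and the standard library are available. Lean on these libraries where they do the work, as an engineer would, in place of code of your own. Each camera call takes 0.05 s, during which the arm holds its last target. There are 200 camera calls.

TASK

Load the drill jig's nest from the bottom up: first as many yellow packers as it takes for packers and blanks together to make three plates (leave any others aside), then the plywood backing board, then every aluminium blank on the table, then the blue drill template, all lying flat between the dowels with their holes over the hole in the jig's base and the template's brass bushing up. Then slide the red hold-down sleeve down the jig's post, its arm over the template, until the spring button pops out through its hole, and last of all push the green gauge pin through the bushing and the stack until its grip is down on the bushing. Let go of everything, and leave the tools and the other things on the table where they are.

Things in the scene. Friction and masses are not known exactly. Their poses are not given: they have to be found in the camera images.
- jig: Fixed drill jig: aluminium base 190 x 100 x 15 mm (x -75 to +115, y +-50 mm), six dowel pins round a nest, and a post. Origin on the table under the nest's centre, z up. The nest is 92 x 52 mm, long side along x. Dowels: 10 mm thick, 52 mm above the base, top 8 mm tapered, at x +-30, y +-31 and x +-51, y 0 mm. The hole (point jig_hole) is at x -28, the post at x +80 mm.
- jig_hole (a point): Centre of the 16 mm hole in the jig's base, level with the base's top (15 mm above the table), 28 mm from the nest's centre towards the jig's -x.
- post_top (a point): Centre of the top of the jig's grey post, 23 mm square, sides along the jig's x and y, 80 mm tall above the base (top 95 mm above the table), its last 9 mm tapered to 14 mm. Axes as the jig's.
- snap_button (a joint): Brass conical spring button, 10 mm across, in the post's +x face, 40 mm above the base's top, standing 4 mm out. 0 m = fully out, 0.004 = pushed in flush (about 2 N). It cams in when the sleeve is pushed down over it (up to about 15 N downward) and springs out when the sleeve's hole comes over it.
- blank1: Aluminium blank with blue protective film, 90 x 50 x 10 mm, 0.12 kg, lying flat, film up. Origin at the centre of the underside, x along the 90 mm side, z up. A 12 mm pilot hole lies 28 mm from the centre towards -x. One to three blanks are on the table; an absent one reads None.
- blank1_hole (a point): Centre of this blank's pilot hole, on its underside.
- blank2: Aluminium blank with blue protective film, 90 x 50 x 10 mm, 0.12 kg, lying flat, film up. Origin at the centre of the underside, x along the 90 mm side, z up. A 12 mm pilot hole lies 28 mm from the centre towards -x. One to three blanks are on the table; an absent one reads None.
- blank2_hole (a point): Centre of this blank's pilot hole, on its underside.
- blank3: Aluminium blank with blue protective film, 90 x 50 x 10 mm, 0.12 kg, lying flat, film up. Origin at the centre of the underside, x along the 90 mm side, z up. A 12 mm pilot hole lies 28 mm from the centre towards -x. One to three blanks are on the table; an absent one reads None.
- blank3_hole (a point): Centre of this blank's pilot hole, on its underside.
- backing: Plywood backing board, 90 x 50 x 8 mm, 0.03 kg. Origin at the centre of the underside, x along the 90 mm side. A 14 mm hole lies 28 mm from the centre towards -x.
- backing_hole (a point): Centre of the backing board's hole, on its underside.
- template: Blue steel drill template, 90 x 50 x 8 mm, about 0.22 kg, with a brass drill bushing (20 mm outside, bore 10 mm, standing 6 mm above the plate) 28 mm from the centre towards -x. Origin at the centre of the underside, x along the 90 mm side.
- bushing (a point): Centre of the top rim of the brass bushing, 14 mm above the template's underside.
- packer1: Yellow steel packer plate, 90 x 50 x 10 mm, 0.25 kg, with an 18 mm clearance hole 28 mm either side of the centre (either way round is right). Origin at the centre of the underside, x along the 90 mm side. It lies at the bottom of a pile of two.
- packer2: The same kind of yellow packer, lying on packer1.
- sleeve: Red hold-down, standing: square tube 28.5 mm outside, 24.5 inside, 100 mm tall, about 0.22 kg. Origin at the centre of its lower end. On -x an arm, 16 mm wide, 56 to 68 mm up, reaches to x -61 mm; the foot under it (x -52 mm) ends 45 mm up. On +x a 12.5 mm square button hole, centred 39 mm up. Locked: headed as the jig, lower end 1 mm above the base, foot on the template of a full stack (46 mm).
- pin: Gauge pin, standing to its grip in a fixed wooden block (50 x 50 x 56 mm): steel shank 8 mm thick, 50 mm long, tapered at its tip over 7 mm, under a green round grip 16 mm thick and 35 mm tall. 0.05 kg. Origin at the centre of the tip, z up towards the grip. Fully home, the grip rests on the bushing.
- screwdriver: Bystander: screwdriver with orange handle, 200 mm long, lying.
- hammer: Bystander: hammer, lying.
- marker: Bystander: black marker pen, 135 mm long, lying.
- caliper: Bystander: caliper, 230 mm long, lying.
- angle_offcut: Bystander: steel angle offcut, 100 x 40 x 40 mm, near the robot.

How it is judged:
On the way, in this order (a step that is already met when the one before it is completed fails the run):
1. the backing board lies flat in the nest (horizontal distance between backing and jig below 0.004 m and horizontal distance between backing_hole and jig_hole below 0.005 m and angle between backing's own z axis and vertical below 0.06 rad and z of backing in the frame of jig between 0.012 and 0.04 m), for 0.2 s.
2. every blank lies flat in the nest on the backing board, hole over the jig's hole (all of step 1 and horizontal distance between each of blank1, blank2, blank3 and jig below 0.004 m and horizontal distance between each of blank1_hole, blank2_hole, blank3_hole and jig_hole below 0.005 m and angle between each of blank1, blank2, blank3's own z axis and vertical below 0.06 rad and z of each of blank1, blank2, blank3 in the frame of backing above 0.005 m and z of each of blank1, blank2, blank3 in the frame of jig below 0.049 m), for 0.2 s.
3. the template lies flat on top, at the height of a full stack (all of step 2 and horizontal distance between template and jig below 0.004 m and horizontal distance between bushing and jig_hole below 0.005 m and angle between template's own z axis and vertical below 0.06 rad and z of template in the frame of jig between 0.0505 and 0.0555 m and z of each of blank1, blank2, blank3 in the frame of template below -0.007 m and (horizontal distance between packer1 and jig above 0.06 m or z of packer1 in the frame of backing below -0.007 m) and (horizontal distance between packer2 and jig above 0.06 m or z of packer2 in the frame of backing below -0.007 m)), for 0.2 s.
4. the sleeve is down on the post and the spring button is out through its hole (horizontal distance between sleeve and post_top below 0.004 m and z of sleeve in the frame of jig below 0.0185 m and angle between each of sleeve, template's own z axis and vertical below 0.06 rad and value of joint snap_button below 0.0012 m and horizontal distance between template and jig below 0.004 m and horizontal distance between bushing and jig_hole below 0.005 m and z of template in the frame of jig between 0.0505 and 0.0555 m and z of each of blank1, blank2, blank3 in the frame of template below -0.007 m), for 0.2 s.
5. the gauge pin is fully home in the bushing (horizontal distance between pin and jig_hole below 0.005 m and z of pin in the frame of jig below 0.0205 m and angle between pin's own z axis and vertical below 0.1 rad and horizontal distance between sleeve and post_top below 0.004 m and z of sleeve in the frame of jig below 0.0185 m and angle between sleeve's own z axis and vertical below 0.06 rad and value of joint snap_button below 0.0012 m), for 0.2 s.
At the end, for the whole second after the job is handed in: Stack flat and centred (4 mm, holes within 5 mm of the base hole): packers only under the backing, then blanks, then template with underside 50.5-55.5 mm above the table. Sleeve within 3.5 mm of the base, button out (under 1.2 mm). Pin tip under 20.5 mm high, upright. All at rest (all of step 3 and all of step 5 and linear speed of each of pin, sleeve, template below 0.02 m/s); the robot touches nothing.
It fails at once if a bystander is moved more than 3 cm (distance of any of screwdriver, hammer, marker, caliper, angle_offcut from where it was at the start of the episode above 0.03 m).
Of blank1, blank2, blank3 only 1 to 3 are there at a start; the rules pass over those that are not, and their reading is None.
At some moment in a run one of blank1, blank2, blank3, backing, template may be knocked a few centimetres aside while the robot is not near it.
It also fails if it takes over 210 s, if anything falls off the work surface, if the arm or the gripper's body presses on something with over 40 N, if the wrist force passes 120 N, or if a joint passes its speed limit or range.

## Working session

There is one attempt and no reset: what is moved stays moved. The work goes in short steps, Python scripts to look and compute and a tool call to move; the robot and the scene stay as the last step left them, time stands still between calls to the robot, and variables do not carry over. Pictures are saved under pics/ and viewed, about 12 in all and at most 16, crops included, and the job is handed in when it is done.

Besides the shell and the picture viewer there is one more tool, called by a JSON object that holds its "op" and its "data", one argument or row to a line. apply_moves: Moves the arm, as the interface text tells. Its arguments: {"type":"object","properties":{"series":{"type":"array"},"newtons":{"type":"number"}},"required":["series"]}

```bash
ls; mkdir -p pics; python3 - <<'E'
from rig import robot
import cv2,numpy as np
print(robot.get_obs())
for n in("scene","top"):
    p=robot.camera_params(n);print(n,p)
    cv2.imwrite(f"pics/{n}0.png",robot.camera(n)[:,:,::-1])
E
```

```text
pics
{'time': 0.0, 'q': array([ 1.11550785e+00,  5.28440815e-01,  1.43391079e+00, -3.48754557e-05,
        1.18136697e+00, -1.78480163e-01]), 'joint_velocities': array([-1.67072633e-03,  1.36348054e-04,  2.42717694e-04,  6.56598344e-05,
        4.12910176e-04, -4.55394992e-04]), 'joint_torque': array([-3.10148152e-04, -4.40039027e+01, -1.76599056e+01,  6.33459887e-02,
        5.81306848e-02, -1.66247028e-04]), 'position': array([0.17046463, 0.60058677, 0.24058445]), 'tool_rot': array([ 1.37956058e-01,  9.90437780e-01, -1.01506210e-03, -3.15904548e-04]), 'ft_force': array([ 0.15908427,  0.19301631, -0.29373005]), 'moment': array([-0.02762109, -0.01399882,  0.00709125]), 'grip_width': 0.08695994453036854}
scene {'mtx': array([[452.85097092,   0.        , 277.0253539 ],
       [  0.        , 452.85097092, 207.52730381],
       [  0.        ,   0.        ,   1.        ]]), 'D': array([0.02162683, 0.        , 0.        , 0.        , 0.        ]), 'origin': array([ 1.42289232, -0.21438805,  0.67169217]), 'rotation': array([ 0.69146335,  0.55548137, -0.28801995, -0.36105871])}
top {'mtx': array([[446.50342846,   0.        , 279.81224383],
       [  0.        , 446.50342846, 212.71693706],
       [  0.        ,   0.        ,   1.        ]]), 'D': array([-0.10924244,  0.        ,  0.        ,  0.        ,  0.        ]), 'origin': array([ 0.46984481, -0.01363317,  1.13503976]), 'rotation': array([ 0.71257876, -0.70012391,  0.02563759, -0.0374263 ])}
```

View pics/scene0.png

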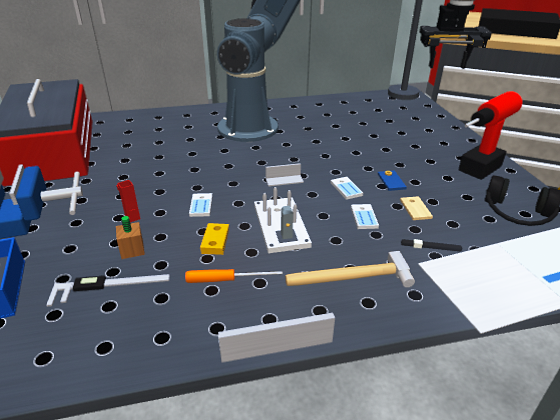

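View pics/top0.png

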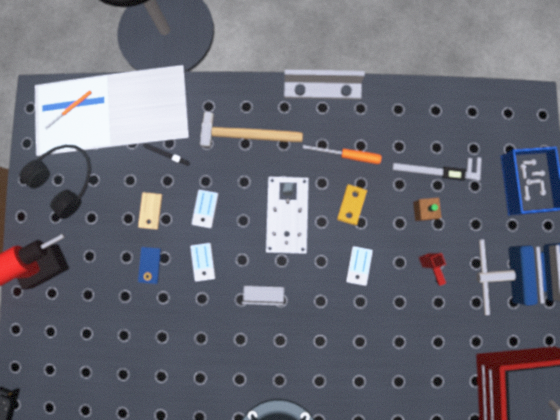

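The scene view shows three blanks (201,205), (347,187), (365,216), so no packers are needed. The backing is at (415,208), the template at (391,180), the jig at (285,225), the sleeve at (128,200) and the pin at (127,228). The top view agrees. Next I enlarge and measure.

```bash
cat > h.py <<'E'
import cv2,numpy as np
from scipy.spatial.transform import Rotation as R
from rig import robot
def px2w(cam,uv,z):
    p=robot.camera_params(cam);uv=np.asarray(uv,float).reshape(-1,1,2)
    n=cv2.undistortPoints(uv,p["mtx"],p["D"]).reshape(-1,2)
    d=R.from_quat(p["rotation"]).apply(np.c_[n,np.ones(len(n))]);o=p["origin"]
    z=np.broadcast_to(z,len(n));return o+d*((z-o[2])/d[:,2])[:,None]
def w2px(cam,X):
    p=robot.camera_params(cam);r=R.from_quat(p["rotation"]).inv();X=np.asarray(X,float).reshape(-1,3)
    return cv2.projectPoints(X,r.as_rotvec(),r.apply(-p["origin"]),p["mtx"],p["D"])[0].reshape(-1,2)
def go(x,y,z,yaw=None):
    """shift (cm, tool axes) and turn (deg) from measured pose to x,y,z with tool-x heading yaw deg (mod 180)"""
    s=robot.get_obs();r=R.from_quat(s["tool_rot"]);d=r.inv().apply(np.array([x,y,z])-s["position"])*100
    ax=r.as_matrix()[:,0];cur=np.degrees(np.arctan2(ax[1],ax[0]))
    if yaw is None:yaw=cur
    dy=(yaw-cur+90)%180-90
    tgt=R.from_euler('z',cur+dy,degrees=True)*R.from_euler('x',180,degrees=True)
    rv=np.degrees((r.inv()*tgt).as_rotvec())
    print("shift",d.round(2),"turn",rv.round(1),"cur yaw",round(cur,1),"q6",s["q"][5].round(2))
E
python3 - <<'E'
from h import *
im=cv2.imread("pics/top0.png")
c=cv2.resize(im[175:305,130:460],None,fx=2.4,fy=2.4,interpolation=cv2.INTER_CUBIC);cv2.imwrite("pics/c1.png",c)
hsv=cv2.cvtColor(im,cv2.COLOR_BGR2HSV);v=hsv[:,:,2].copy()
# objects brighter/more saturated than bench
for name,(u,w),z in [("backing",(150,211),.008),("b_a",(205,209),.01),("b_b",(203,262),.01),("b_c",(360,266),.01),("template",(149,265),.008),("packer2",(352,204),.02),("jig",(287,215),.015)]:
    h=30 if name!="jig" else 50
    sub=im[w-h:w+h,u-h:u+h].astype(int)
    bg=np.median(sub[[0,-1]].reshape(-1,3),axis=0)
    dd=np.abs(sub-bg).sum(2)
    m=(dd>(75 if name=="template" else 130)).astype(np.uint8)
    m=cv2.morphologyEx(m,cv2.MORPH_CLOSE,np.ones((5,5)))
    n,l,st,ce=cv2.connectedComponentsWithStats(m);k=l[h,h] or 1+np.argmax(st[1:,4])
    cs=cv2.findContours((l==k).astype(np.uint8),cv2.RETR_EXTERNAL,cv2.CHAIN_APPROX_NONE)[0][0].reshape(-1,2)+[u-h,w-h]
    W=px2w("top",cs,z)[:,:2]
    (cx,cy),(a,b),an=cv2.minAreaRect((W*1000).astype(np.float32))
    if a<b:a,b,an=b,a,an+90
    print(name,"ctr",round(cx,1),round(cy,1),"size",round(a,1),round(b,1),"long axis deg",round((an+90)%180-90,1))
E
```

```text
backing ctr 569.6 325.5 size 93.2 86.5 long axis deg -4.8
b_a ctr 578.2 198.4 size 94.9 55.0 long axis deg -9.4
b_b ctr 443.0 199.7 size 94.1 55.0 long axis deg 9.2
b_c ctr 441.0 -195.4 size 94.8 54.8 long axis deg -9.7
template ctr 431.0 322.3 size 87.0 77.3 long axis deg -2.7
packer2 ctr 598.2 -183.1 size 115.7 66.4 long axis deg -16.1
jig ctr 562.3 -12.0 size 202.8 105.0 long axis deg -0.7
```

View pics/c1.png

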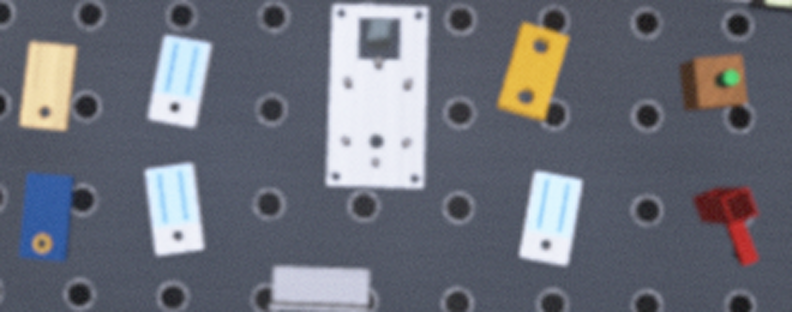

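The crop shows every hole on the robot's side (−x), like the jig's hole at (376,141) and the template's bushing at (42,243). I refine the fits with known-size rectangles.

```bash
cat >> h.py <<'E'
from scipy.optimize import minimize
def fit(im,cam,x,y,yaw,z,L=.09,Wd=.05,feat=None):
    """fit LxWd rectangle (top at height z) in picture im(RGB); returns x,y,yaw_deg"""
    g=np.arange(-.075,.0751,.0005) if L<.1 else np.arange(-.12,.1201,.0005)
    X,Y=np.meshgrid(g,g,indexing='ij');P=np.stack([X+x,Y+y,np.full_like(X,z)],-1)
    uv=w2px(cam,P).astype(np.float32).reshape(*X.shape,2)
    pt=cv2.remap(im.astype(np.float32),uv[...,0],uv[...,1],cv2.INTER_CUBIC)
    def masks(p):
        c,s=np.cos(p[2]),np.sin(p[2]);dx,dy=X-p[0],Y-p[1]
        a=np.abs(c*dx+s*dy)-L/2;b=np.abs(-s*dx+c*dy)-Wd/2;return np.maximum(a,b)
    if feat is None:
        d=masks([0,0,np.radians(yaw)]);i=np.median(pt[d<-.008],0);o=np.median(pt[(d>.008)&(d<.02)],0)
        w=(i-o)/np.dot(i-o,i-o);f=np.clip((pt-o)@w,0,1)
    else:f=np.clip(feat(pt),0,1)
    def cost(p):
        d=masks(p);m=1/(1+np.exp(np.clip(d/.0012,-50,50)));k=d<.012
        return ((f-m)[k]**2).sum()/1000
    r=minimize(cost,[0,0,np.radians(yaw)],method="Nelder-Mead",options=dict(initial_simplex=[[0,0,np.radians(yaw)],[.004,0,np.radians(yaw)],[0,.004,np.radians(yaw)],[0,0,np.radians(yaw)+.06]],xatol=1e-5,fatol=1e-4))
    return (r.x[0]+x)*1000,(r.x[1]+y)*1000,np.degrees(r.x[2]),r.fun
E
python3 - <<'E'
from h import *
for cam in("top","scene"):
    im=cv2.imread(f"pics/{cam}0.png")[:,:,::-1]
    for n,a in dict(backing=(.57,.335,-4,.008),ba=(.578,.198,-9,.01),bb=(.443,.2,9,.01),bc=(.441,-.195,-9.7,.01),template=(.431,.33,-2,.008),packer=(.598,-.183,-16,.02)).items():
        print(cam,n,np.round(fit(im,cam,*a),1))
    # jig base centre is +20mm from origin in x
    print(cam,"jigbase",np.round(fit(im,cam,.562,-.012,-.7,.015,.19,.10),1))
# jig hole & post top by marks
t=px2w("top",[(130+376/2.4-.3,175+141/2.4-.3)],.015);print("hole",t.round(4))
# pin grip top, sleeve top square centre, arm end
print("pin",px2w("top",[(130+731/2.4,175+77/2.4)],.091).round(4))
print("sleeve",px2w("top",[(130+741/2.4,175+203/2.4)],.1).round(4),"arm tip",px2w("top",[(130+750/2.4,175+262/2.4)],.068).round(4))
im=cv2.imread("pics/top0.png")
cv2.imwrite("pics/c2.png",np.hstack([cv2.resize(im[190:300,405:455],None,fx=5,fy=5,interpolation=cv2.INTER_CUBIC),cv2.resize(im[170:280,260:315],None,fx=5,fy=5,interpolation=cv2.INTER_CUBIC)]))
E
```

```text
top backing [ 5.710e+02  3.418e+02 -4.600e+00  5.000e-01]
top ba [578.2 198.5  -9.4   0.6]
top bb [442.9 199.8   9.1   0.5]
top bc [ 4.408e+02 -1.953e+02 -9.900e+00  4.000e-01]
top template [431.5 337.9  -3.4   1.7]
top packer [ 594.  -174.5  -16.6    1.2]
top jigbase [566.2 -11.9  -0.7   7.2]
scene backing [569.  341.6  -4.6   0.7]
scene ba [575.7 198.3  -9.5   1.7]
scene bb [440.3 199.8   9.1   1.7]
scene bc [ 436.9 -195.8   -9.7    1.7]
scene template [429.6 338.   -3.5   2.1]
scene packer [ 591.5 -175.2  -16.4    1.3]
scene jigbase [562.5 -12.5  -0.7  21.2]
hole [[ 0.5179 -0.0114  0.015 ]]
pin [[ 0.5827 -0.3618  0.091 ]]
sleeve [[ 0.459  -0.3676  0.1   ]] arm tip [[ 0.4    -0.3876  0.068 ]]
```

View pics/c2.png

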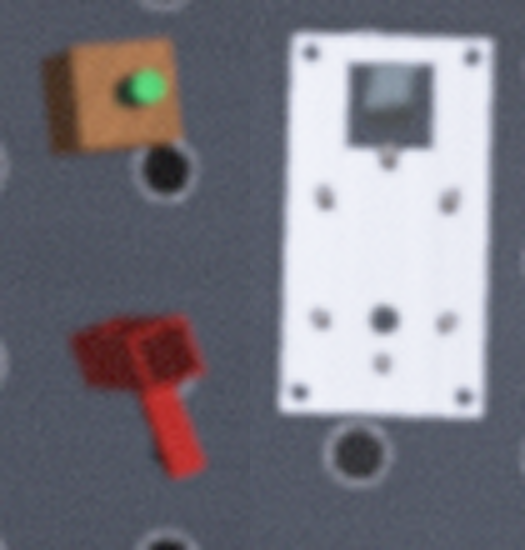

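The jig's hole is at crop (384,320), the post at (388,105), the sleeve's square top near (167,351) with its arm ending at (185,470), and the green grip at (149,86). Now I check the jig more exactly and compute the first move.

```bash
python3 - <<'E'
from h import *
im=cv2.imread("pics/top0.png");g=cv2.cvtColor(im,cv2.COLOR_BGR2GRAY).astype(float)
def dark(cam,g,X,r=4):
    u,v=w2px(cam,[X])[0];u0,v0=int(round(u)),int(round(v))
    s=g[v0-r:v0+r+1,u0-r:u0+r+1];w=np.clip(np.percentile(s,80)-s-25,0,None)
    yy,xx=np.mgrid[v0-r:v0+r+1,u0-r:u0+r+1];return np.array([(w*xx).sum()/w.sum(),(w*yy).sum()/w.sum()])
h=px2w("top",dark("top",g,(.518,-.0114,.015)),.015)[0];print("hole",h.round(4))
y=np.radians(-.7)
for ox in(.542,.546,.550):
  print(ox,w2px("top",[(ox-.075*1+.05*s*0.0122,-.0115+s*.05+.0009,.015) for s in(-1,1)]).round(1).tolist(),w2px("top",[(ox+.115,-.0130+s*.05,.015) for s in(-1,1)]).round(1).tolist())
print("seen near corners px: bottom",[(260+235/5,170+417/5),(260+29/5,170+412/5)],"top",[(260+245/5,170+38/5),(260+43/5,170+33/5)])
go(.571,.342,.10,-4.6)
E
```

```text
hole [ 0.5179 -0.0115  0.015 ]
0.542 [[305.7, 254.4], [265.7, 253.2]] [[307.6, 179.0], [268.2, 178.3]]
0.546 [[305.7, 252.8], [265.7, 251.6]] [[307.7, 177.4], [268.3, 176.8]]
0.55 [[305.7, 251.2], [265.8, 250.0]] [[307.7, 175.9], [268.3, 175.2]]
seen near corners px: bottom [(307.0, 253.4), (265.8, 252.4)] top [(309.0, 177.6), (268.6, 176.6)]
shift [-45.6  -13.91  14.08] turn [ -0.1  -0.  -11.3] cur yaw 164.1 q6 -0.18
```

{"op": "apply_moves", "data": {
  "series": [
    [-15.2,-4.6,4.7,0,0,0,1],
    [-15.2,-4.6,4.7,0,0,0,1],
    [-15.2,-4.6,4.7,0,0,0,1],
    [-15.2,-4.6,4.7,0,0,0,1]
  ],
  "newtons": 30
}}

```text
time: 0.43
position: [0.3052, 0.5143, 0.1937]
tool_rot: [0.137, 0.991, -0.0, -0.0]
ft_force: [0.1, 1.1, 0.5]
grip_width: 0.0872
```

{"op": "apply_moves", "data": {
  "series": [
    [-15.2,-4.6,4.7,0,0,0,1],
    [-15.2,-4.6,4.7,0,0,0,1],
    [-15.2,-4.6,4.7,0,0,0,1],
    [-15.2,-4.6,4.7,0,0,0,1]
  ]
}}

```text
time: 0.77
position: [0.4393, 0.4281, 0.1466]
tool_rot: [0.138, 0.99, -0.0, -0.0]
ft_force: [-0.8, 0.4, 0.8]
grip_width: 0.0868
```

{"op": "apply_moves", "data": {
  "series": [
    [-15.2,-4.7,4.7,0,0,-6,1],
    [-15.2,-4.7,4.7,0,0,-11.3,1],
    [-15.2,-4.7,4.7,0,0,-11.3,1],
    [-15.2,-4.7,4.7,0,0,-11.3,1],
    [-15.2,-4.7,4.7,0,0,-11.3,1]
  ]
}}

```text
time: 1.18
position: [0.5777, 0.3377, 0.0979]
tool_rot: [0.043, 0.999, -0.001, 0.001]
ft_force: [0.2, 0.3, -0.9]
grip_width: 0.0869
```

```bash
python3 - <<'E'
from h import *
s=robot.get_obs();print(s["time"],s["position"].round(4),s["joint_velocities"].round(3))
go(.571,.342,.021,-4.6)
E
```

```text
1.1833 [0.5777 0.3377 0.0979] [ 0.077 -0.046  0.061  0.068  0.052  0.058]
shift [0.73 0.39 7.69] turn [-0.1  0.2 -0.3] cur yaw 175.1 q6 -1.12
```

{"op": "apply_moves", "data": {
  "series": [
    [0.7,0.4,3.5,0,0,0,1],
    [0.7,0.4,6.0,0,0,0,1],
    [0.7,0.4,7.6,0,0,0,1],
    [0.7,0.4,7.6,0,0,0,1],
    [0.7,0.4,7.6,0,0,0,1]
  ]
}}

```text
time: 1.6
position: [0.564, 0.3472, 0.0234]
tool_rot: [0.04, 0.999, -0.0, -0.001]
ft_force: [-1.1, -0.6, 0.4]
grip_width: 0.0873
```

{"op": "apply_moves", "data": {
  "series": [
    [0,0,0,0,0,0,0.4],
    [0,0,0,0,0,0,0.4],
    [0,0,0,0,0,0,0.4],
    [0,0,0,0,0,0,0.4],
    [0,0,0,0,0,0,0.4]
  ]
}}

```text
time: 2.02
position: [0.5649, 0.3475, 0.0252]
tool_rot: [0.04, 0.999, 0.0, 0.0]
ft_force: [0.1, -0.2, 0.6]
grip_width: 0.0615
```

{"op": "apply_moves", "data": {
  "series": [
    [0,0,0,0,0,0,0.4],
    [0,0,0,0,0,0,0.4],
    [0,0,0,0,0,0,0.4],
    [0,0,0,0,0,0,0.4],
    [0,0,0,0,0,0,0.4]
  ]
}}

```text
time: 2.43
position: [0.5648, 0.3474, 0.0248]
tool_rot: [0.04, 0.999, 0.0, 0.0]
ft_force: [-1.2, -1.0, 1.9]
grip_width: 0.049
```

The reading had not settled before the descent, so the grasp is about 6 mm off and shallow. I open, back off and look, which also gives a hand–camera check.

{"op": "apply_moves", "data": {
  "series": [
    [0,0,0,0,0,0,1],
    [0,0,0,0,0,0,1],
    [0,0,0,0,0,0,1],
    [0,0,0,0,0,0,1],
    [0,0,0,0,0,0,1]
  ]
}}

```text
time: 2.85
position: [0.5647, 0.3474, 0.0243]
tool_rot: [0.04, 0.999, -0.0, -0.0]
ft_force: [-0.2, -0.2, -0.5]
grip_width: 0.0741
```

{"op": "apply_moves", "data": {
  "series": [
    [0,0,-4,0,0,0,1],
    [0,0,-8,0,0,0,1],
    [0,-3,-10,0,0,0,1],
    [0,-6,-10,0,0,0,1],
    [0,-10,-10,0,0,0,1]
  ]
}}

```text
time: 3.27
position: [0.5583, 0.2489, 0.1269]
tool_rot: [0.038, 0.999, 0.001, 0.003]
ft_force: [-0.2, -0.9, -0.2]
grip_width: 0.0868
```

{"op": "apply_moves", "data": {
  "series": [
    [0,10,0,0,0,0,1],
    [0,14,0,0,0,0,1],
    [0,18,0,0,0,0,1],
    [0,20,0,0,0,0,1],
    [0,20,0,0,0,0,1]
  ]
}}

```text
time: 3.68
position: [0.573, 0.4496, 0.1247]
tool_rot: [0.04, 0.999, 0.001, 0.0]
ft_force: [-0.4, -0.0, -0.2]
grip_width: 0.087
```

{"op": "apply_moves", "data": {
  "series": [
    [0,6,0,0,0,0,1],
    [0,6,0,0,0,0,1],
    [0,6,0,0,0,0,1],
    [0,6,0,0,0,0,1],
    [0,6,0,0,0,0,1]
  ]
}}

```text
time: 4.1
position: [0.577, 0.5058, 0.1239]
tool_rot: [0.04, 0.999, -0.001, -0.001]
ft_force: [-0.4, -0.1, 0.0]
grip_width: 0.0869
```

```bash
cat >> h.py <<'E'
def look(names,start={},tag=None):
    out={}
    for cam in("top","scene"):
        im=robot.camera(cam)
        if tag:cv2.imwrite(f"pics/{tag}_{cam}.png",im[:,:,::-1])
        for n in names:
            print(cam,n,np.round(fit(im,cam,*start[n]),1).tolist())
    s=robot.get_obs();print(round(s["time"],2),s["position"].round(4),s["joint_velocities"].round(3),s["ft_force"].round(1))
S=dict(backing=(.571,.347,-4.6,.008),ba=(.578,.198,-9.4,.01),bb=(.443,.2,9.1,.01),bc=(.441,-.195,-9.8,.01),template=(.431,.338,-3.4,.008))
E
python3 - <<'E'
from h import *
look(S,S,"r1")
E
```

```text
top backing [571.5, 347.6, -5.0, 0.5]
top ba [578.2, 198.5, -9.4, 0.6]
top bb [442.9, 199.8, 9.1, 0.5]
top bc [440.8, -195.3, -9.8, 0.4]
top template [431.5, 337.9, -3.5, 1.6]
scene backing [569.3, 347.5, -4.9, 0.8]
scene ba [575.7, 198.3, -9.5, 1.7]
scene bb [440.3, 199.8, 9.1, 1.7]
scene bc [436.9, -195.8, -9.7, 1.7]
scene template [429.6, 338.0, -3.5, 2.1]
4.2 [0.5775 0.5052 0.1243] [-0.004 -0.005 -0.003  0.003  0.002  0.001] [-0.1  0.4 -0.6]
```

The camera agrees with the jaw centre in y within 0.7 mm. Nothing else has moved. I go back for the backing.

```bash
python3 - <<'E'
from h import *
go(.5715,.347,.09,-4.9)
E
```

```text
shift [ -0.68 -15.81   3.45] turn [-0.1 -0.1  0.3] cur yaw 175.4 q6 -0.92
```

{"op": "apply_moves", "data": {
  "series": [
    [-0.7,-15.8,3.4,0,0,0.3,1],
    [-0.7,-15.8,3.4,0,0,0.3,1],
    [-0.7,-15.8,3.4,0,0,0.3,1],
    [-0.7,-15.8,3.4,0,0,0.3,1],
    [-0.7,-15.8,3.4,0,0,0.3,1]
  ]
}}

```text
time: 4.62
position: [0.5698, 0.3399, 0.0888]
tool_rot: [0.046, 0.999, -0.003, -0.004]
ft_force: [-1.1, -0.5, 0.0]
grip_width: 0.0872
```

{"op": "apply_moves", "data": {
  "series": [
    [0,0,0,0,0,0,1],
    [0,0,0,0,0,0,1],
    [0,0,0,0,0,0,1],
    [0,0,0,0,0,0,1],
    [0,0,0,0,0,0,1]
  ]
}}

```text
time: 5.03
position: [0.572, 0.3502, 0.0909]
tool_rot: [0.042, 0.999, 0.0, 0.001]
ft_force: [-1.0, -0.2, 0.6]
grip_width: 0.0873
```

```bash
python3 - <<'E'
from h import *
go(.5715,.347,.0205,-4.9)
E
```

```text
shift [ 0.03 -0.32  7.04] turn [0.  0.1 0.1] cur yaw 175.2 q6 -1.1
```

{"op": "apply_moves", "data": {
  "series": [
    [0,-0.3,3,0,0,0,1],
    [0,-0.3,5.5,0,0,0,1],
    [0,-0.3,7.0,0,0,0,1],
    [0,-0.3,7.0,0,0,0,1],
    [0,-0.3,7.0,0,0,0,1]
  ]
}}

```text
time: 5.45
position: [0.5717, 0.3467, 0.0205]
tool_rot: [0.042, 0.999, 0.0, 0.0]
ft_force: [0.1, 0.4, 0.2]
grip_width: 0.0871
```

{"op": "apply_moves", "data": {
  "series": [
    [0,0,0,0,0,0,1],
    [0,0,0,0,0,0,1],
    [0,0,0,0,0,0,1],
    [0,0,0,0,0,0,1]
  ]
}}

```text
time: 5.78
position: [0.5716, 0.346, 0.0206]
tool_rot: [0.042, 0.999, 0.0, 0.0]
ft_force: [-0.4, 0.2, -0.1]
grip_width: 0.0872
```

```bash
python3 - <<'E'
from h import *
go(.5715,.347,.0205,-4.9)
E
```

```text
shift [0.02 0.1  0.01] turn [0. 0. 0.] cur yaw 175.1 q6 -1.11
```

{"op": "apply_moves", "data": {
  "series": [
    [0,0,0,0,0,0,0.3],
    [0,0,0,0,0,0,0.3],
    [0,0,0,0,0,0,0.3],
    [0,0,0,0,0,0,0.3],
    [0,0,0,0,0,0,0.3]
  ]
}}

```text
time: 6.2
position: [0.5717, 0.3458, 0.0206]
tool_rot: [0.042, 0.999, -0.0, 0.0]
ft_force: [0.4, -0.2, -0.0]
grip_width: 0.0614
```

{"op": "apply_moves", "data": {
  "series": [
    [0,0,0,0,0,0,0.3],
    [0,0,0,0,0,0,0.3],
    [0,0,0,0,0,0,0.3],
    [0,0,0,0,0,0,0.3],
    [0,0,0,0,0,0,0.3]
  ]
}}

```text
time: 6.62
position: [0.5716, 0.3459, 0.0206]
tool_rot: [0.042, 0.999, 0.0, 0.0]
ft_force: [-0.2, -0.5, 0.4]
grip_width: 0.0494
```

{"op": "apply_moves", "data": {
  "series": [
    [0,0,-2,0,0,0,0.3],
    [0,0,-5,0,0,0,0.3],
    [0,0,-9,0,0,0,0.3],
    [0,0,-11,0,0,0,0.3],
    [0,0,-11,0,0,0,0.3]
  ]
}}

```text
time: 7.03
position: [0.5751, 0.3474, 0.1366]
tool_rot: [0.042, 0.999, 0.002, 0.005]
ft_force: [-0.0, -0.4, -0.5]
grip_width: 0.0494
```

{"op": "apply_moves", "data": {
  "series": [
    [0,-3,0,0,0,0,0.3],
    [0,-7,0,0,0,0,0.3],
    [0,-11,0,0,0,0,0.3],
    [0,-15,0,0,0,0,0.3],
    [-0.4,-18.0,0,0,0,0,0.3]
  ]
}}

```text
time: 7.45
position: [0.5579, 0.1637, 0.1294]
tool_rot: [0.042, 0.999, -0.001, -0.002]
ft_force: [-0.3, 0.5, -0.4]
grip_width: 0.0495
```

{"op": "apply_moves", "data": {
  "series": [
    [0,-4,0,0,0,-2,0.3],
    [0,-8,0,0,0,-4.2,0.3],
    [0,-12,0,0,0,-4.2,0.3],
    [0,-16,0,0,0,-4.2,0.3],
    [0,-18.0,0,0,0,-4.2,0.3]
  ]
}}

```text
time: 7.87
position: [0.5442, -0.0171, 0.1297]
tool_rot: [0.007, 1.0, -0.0, -0.001]
ft_force: [-0.7, 0.6, -0.0]
grip_width: 0.0494
```

{"op": "apply_moves", "data": {
  "series": [
    [0,0,0,0,0,0,0.3],
    [0,0,0,0,0,0,0.3],
    [0,0,0,0,0,0,0.3],
    [0,0,0,0,0,0,0.3],
    [0,0,0,0,0,0,0.3]
  ]
}}

```text
time: 8.28
position: [0.5449, -0.0117, 0.1304]
tool_rot: [0.005, 1.0, 0.0, -0.0]
ft_force: [-0.4, 0.6, -0.5]
grip_width: 0.0496
```

```bash
python3 - <<'E'
from h import *
go(.5459,-.0118,.09,-.7)
a=robot.camera("top");b=robot.camera("scene")
A=cv2.resize(a[165:265,235:345],None,fx=3.6,fy=3.6,interpolation=cv2.INTER_CUBIC)
B=cv2.resize(b[120:260,200:340],None,fx=2.57,fy=2.57,interpolation=cv2.INTER_CUBIC)
cv2.imwrite("pics/h1.png",np.hstack([A[:359],B[:359]])[:,:,::-1])
E
```

```text
shift [-0.1  -0.01  4.04] turn [ 0.  -0.   0.2] cur yaw 179.5 q6 -1.79
```

View pics/h1.png

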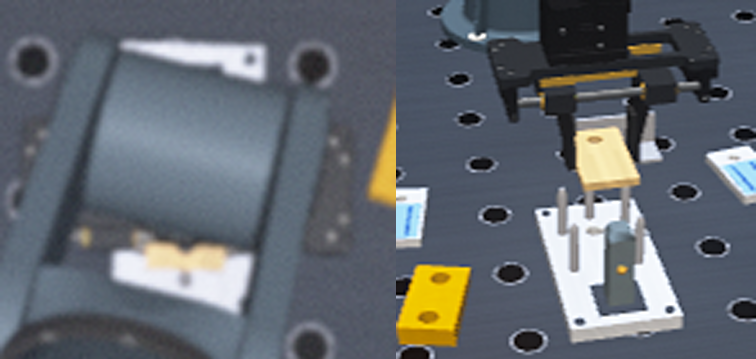

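The backing is held level over the nest (scene crop (607,160)), and its ends show in the top view. I lower it slowly through the dowel tapers.

{"op": "apply_moves", "data": {
  "series": [
    [-0.1,0,1.5,0,0,0.2,0.3],
    [-0.1,0,3.0,0,0,0.2,0.3],
    [-0.1,0,4.0,0,0,0.2,0.3],
    [-0.1,0,4.0,0,0,0.2,0.3],
    [-0.1,0,4.0,0,0,0.2,0.3]
  ]
}}

```text
time: 8.8
position: [0.5457, -0.0127, 0.0901]
tool_rot: [0.007, 1.0, 0.0, -0.001]
ft_force: [-0.9, -0.8, -1.0]
grip_width: 0.0495
```

{"op": "apply_moves", "data": {
  "series": [
    [0,0,0.3,0,0,0,0.3],
    [0,0,0.6,0,0,0,0.3],
    [0,0,0.9,0,0,0,0.3],
    [0,0,1.2,0,0,0,0.3],
    [0,0,1.2,0,0,0,0.3]
  ]
}}

```text
time: 9.22
position: [0.5459, -0.0132, 0.0782]
tool_rot: [0.008, 1.0, 0.0, -0.0]
ft_force: [0.3, 0.1, 0.8]
grip_width: 0.0495
```

```bash
python3 - <<'E'
from h import *
go(.546,-.0118,.037,-.7);s=robot.get_obs();print(s["position"],s["ft_force"],s["moment"])
E
```

```text
shift [-0.01  0.14  4.12] turn [ 0.  -0.  -0.2] cur yaw 179.1 q6 -1.78
[ 0.5458639  -0.01317331  0.07816273] [0.31407146 0.07281717 0.79363571] [0.01692177 0.00969647 0.00142895]
```

{"op": "apply_moves", "data": {
  "series": [
    [0,0.03,0.7,0,0,0,0.3],
    [0,0.03,1.4,0,0,0,0.3],
    [0,0.03,2.1,0,0,0,0.3],
    [0,0.03,2.8,0,0,0,0.3],
    [0,0.03,2.8,0,0,0,0.3]
  ]
}}

```text
time: 9.63
position: [0.5454, -0.0128, 0.0488]
tool_rot: [0.008, 1.0, 0.0, -0.001]
ft_force: [0.2, 0.6, -0.1]
grip_width: 0.0493
```

{"op": "apply_moves", "data": {
  "series": [
    [0,0,0.4,0,0,0,0.3],
    [0,0,0.8,0,0,0,0.3],
    [0,0,1.1,0,0,0,0.3],
    [0,0,1.1,0,0,0,0.3],
    [0,0,1.1,0,0,0,0.3]
  ]
}}

```text
time: 10.05
position: [0.546, -0.0129, 0.0394]
tool_rot: [0.007, 1.0, 0.0, -0.0]
ft_force: [-0.9, 0.5, -0.3]
grip_width: 0.0496
```

```bash
python3 - <<'E'
from h import *
go(.546,-.0118,.036,-.7);s=robot.get_obs();print(s["position"],s["ft_force"],s["moment"])
E
```

```text
shift [0.   0.11 0.34] turn [ 0.  -0.  -0.2] cur yaw 179.1 q6 -1.78
[ 0.54601113 -0.01286473  0.03938981] [-0.87945255  0.46896063 -0.28903935] [ 0.06779092 -0.0406928   0.02209333]
```

{"op": "apply_moves", "data": {
  "series": [
    [0,0,0.2,0,0,0,0.3],
    [0,0,0.3,0,0,0,0.3],
    [0,0,0.3,0,0,0,1],
    [0,0,0.3,0,0,0,1],
    [0,0,0.3,0,0,0,1]
  ]
}}

```text
time: 10.47
position: [0.5462, -0.0129, 0.0367]
tool_rot: [0.007, 1.0, -0.0, 0.0]
ft_force: [0.2, -0.1, 0.1]
grip_width: 0.0621
```

{"op": "apply_moves", "data": {
  "series": [
    [0,0,0,0,0,0,1],
    [0,0,-3,0,0,0,1],
    [0,0,-7,0,0,0,1],
    [0,0,-11,0,0,0,1],
    [0,0,-11,0,0,0,1]
  ]
}}

```text
time: 10.88
position: [0.5508, -0.0138, 0.1534]
tool_rot: [0.007, 1.0, -0.002, 0.007]
ft_force: [1.2, -0.4, -0.1]
grip_width: 0.0861
```

{"op": "apply_moves", "data": {
  "series": [
    [-1,4,0,0,0,4,1],
    [-2,8,0,0,0,8.5,1],
    [-2.9,12,0,0,0,8.5,1],
    [-2.9,16,0,0,0,8.5,1],
    [-2.9,20,0,0,0,8.5,1]
  ]
}}

```text
time: 11.3
position: [0.5784, 0.1884, 0.1464]
tool_rot: [0.082, 0.997, 0.0, 0.0]
ft_force: [0.7, 0.8, -0.7]
grip_width: 0.0873
```

{"op": "apply_moves", "data": {
  "series": [
    [0.2,1.2,5,0,0,0,1],
    [0.2,1.2,5,0,0,0,1],
    [0.2,1.2,5,0,0,0,1],
    [0.2,1.2,5,0,0,0,1],
    [0.2,1.2,5,0,0,0,1]
  ]
}}

```text
time: 11.72
position: [0.579, 0.1977, 0.0974]
tool_rot: [0.082, 0.997, 0.0, 0.001]
ft_force: [0.2, -0.3, 0.4]
grip_width: 0.0871
```

```bash
python3 - <<'E'
from h import *
im=robot.camera("top");cv2.imwrite("pics/n1.png",cv2.resize(im[165:265,235:345],None,fx=4,fy=4,interpolation=cv2.INTER_CUBIC)[:,:,::-1])
for n in("template","bb","bc"):print(n,np.round(fit(im,"top",*S[n]),1))
print("nest",np.round(fit(im,"top",.546,-.012,-.7,.023,feat=lambda p:(p[...,0]-p[...,2])/70),1))
go(.5782,.1985,.022,-9.4)
E
```

```text
template [422.6 350.5  -3.7   9.1]
bb [436.8 171.9   8.9   1.9]
bc [ 4.409e+02 -1.954e+02 -9.900e+00  4.000e-01]
nest [545.6 -12.5  -1.    0.8]
shift [0.14 0.06 7.58] turn [ 0.   0.1 -0.1] cur yaw 170.5 q6 -1.26
```

View pics/n1.png

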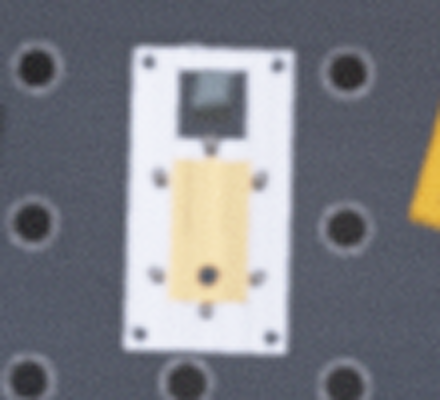

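The backing lies flat between the dowels with its hole over the base hole (207,275). Now blank a.

{"op": "apply_moves", "data": {
  "series": [
    [0.1,0.1,3,0,0,0,1],
    [0.1,0.1,5.5,0,0,0,1],
    [0.1,0.1,7.6,0,0,0,1],
    [0.1,0.1,7.6,0,0,0,1],
    [0.1,0.1,7.6,0,0,0,1]
  ]
}}

```text
time: 12.18
position: [0.5786, 0.1988, 0.0215]
tool_rot: [0.083, 0.997, 0.0, 0.001]
ft_force: [-0.8, 0.2, 0.8]
grip_width: 0.0869
```

{"op": "apply_moves", "data": {
  "series": [
    [0,0,0,0,0,0,0.3],
    [0,0,0,0,0,0,0.3],
    [0,0,0,0,0,0,0.3],
    [0,0,0,0,0,0,0.3],
    [0,0,0,0,0,0,0.3]
  ]
}}

```text
time: 12.6
position: [0.5774, 0.2, 0.0209]
tool_rot: [0.082, 0.997, 0.0, 0.0]
ft_force: [0.2, 0.0, -0.4]
grip_width: 0.0615
```

{"op": "apply_moves", "data": {
  "series": [
    [0,0,0,0,0,0,0.3],
    [0,0,0,0,0,0,0.3],
    [0,0,0,0,0,0,0.3],
    [0,0,0,0,0,0,0.3],
    [0,0,0,0,0,0,0.3]
  ]
}}

```text
time: 13.02
position: [0.5772, 0.1999, 0.0206]
tool_rot: [0.081, 0.997, -0.0, -0.0]
ft_force: [-0.3, -0.2, 2.4]
grip_width: 0.0495
```

```bash
python3 - <<'E'
from h import *
s=robot.get_obs();print(s["position"],s["grip_width"]);go(.546,-.0126,.14,-.9)
E
```

```text
[0.57719847 0.19991222 0.02064235] 0.04952972338960935
shift [ -0.37 -21.48 -11.93] turn [-0.  -0.  -8.4] cur yaw 170.7 q6 -1.26
```

{"op": "apply_moves", "data": {
  "series": [
    [0,0,-2,0,0,0,0.3],
    [0,0,-5,0,0,0,0.3],
    [0,0,-9,0,0,0,0.3],
    [0,0,-11,0,0,0,0.3],
    [0,0,-11,0,0,0,0.3]
  ]
}}

```text
time: 13.43
position: [0.5807, 0.2008, 0.1355]
tool_rot: [0.082, 0.997, 0.001, 0.005]
ft_force: [1.2, -0.4, -1.1]
grip_width: 0.0492
```

{"op": "apply_moves", "data": {
  "series": [
    [0,-3,0,0,0,-4,0.3],
    [0,-7,0,0,0,-8.4,0.3],
    [0,-11,0,0,0,-8.4,0.3],
    [0,-15,0,0,0,-8.4,0.3],
    [-0.2,-19,0,0,0,-8.4,0.3]
  ]
}}

```text
time: 13.85
position: [0.5464, 0.0112, 0.1292]
tool_rot: [0.008, 1.0, 0.0, -0.002]
ft_force: [-0.6, -0.4, -1.0]
grip_width: 0.0494
```

{"op": "apply_moves", "data": {
  "series": [
    [0,-2.4,0,0,0,0,0.3],
    [0,-2.4,0,0,0,0,0.3],
    [0,-2.4,2,0,0,0,0.3],
    [0,-2.4,3,0,0,0,0.3],
    [0,-2.4,3,0,0,0,0.3]
  ]
}}

```text
time: 14.27
position: [0.5454, -0.0108, 0.0976]
tool_rot: [0.008, 1.0, 0.001, -0.003]
ft_force: [-0.7, 0.2, -1.3]
grip_width: 0.0493
```

{"op": "apply_moves", "data": {
  "series": [
    [0,0,0,0,0,0,0.3],
    [0,0,0,0,0,0,0.3],
    [0,0,0,0,0,0,0.3],
    [0,0,0,0,0,0,0.3]
  ]
}}

```text
time: 14.6
position: [0.5484, -0.0114, 0.1011]
tool_rot: [0.008, 1.0, -0.0, 0.001]
ft_force: [0.2, -1.0, -0.5]
grip_width: 0.0498
```

```bash
python3 - <<'E'
from h import *
go(.5446,-.0127,.078,-.9)
E
```

```text
shift [ 0.38 -0.13  2.31] turn [-0.   0.1 -0. ] cur yaw 179.1 q6 -1.78
```

{"op": "apply_moves", "data": {
  "series": [
    [0.38,-0.13,0,0,0,0,0.3],
    [0.38,-0.13,0.6,0,0,0,0.3],
    [0.38,-0.13,1.0,0,0,0,0.3],
    [0.38,-0.13,1.0,0,0,0,0.3],
    [0.38,-0.13,1.0,0,0,0,0.3]
  ]
}}

```text
time: 15.02
position: [0.5438, -0.013, 0.0901]
tool_rot: [0.008, 1.0, 0.0, -0.0]
ft_force: [0.4, 0.6, -1.9]
grip_width: 0.05
```

{"op": "apply_moves", "data": {
  "series": [
    [0,0,0,0,0,0,0.3],
    [0,0,0.2,0,0,0,0.3],
    [0,0,0.2,0,0,0,0.3],
    [0,0,0.2,0,0,0,0.3]
  ]
}}

```text
time: 15.35
position: [0.5441, -0.0131, 0.0885]
tool_rot: [0.008, 1.0, 0.0, -0.0]
ft_force: [0.6, -0.1, -0.7]
grip_width: 0.0494
```

```bash
python3 - <<'E'
from h import *
go(.5446,-.0127,.078,-.9)
E
```

```text
shift [-0.05  0.04  1.05] turn [-0.  -0.  -0.1] cur yaw 179.0 q6 -1.78
```

{"op": "apply_moves", "data": {
  "series": [
    [-0.05,0.04,0.4,0,0,0,0.3],
    [-0.05,0.04,0.8,0,0,0,0.3],
    [-0.05,0.04,1.2,0,0,0,0.3],
    [-0.05,0.04,1.6,0,0,0,0.3],
    [-0.05,0.04,1.6,0,0,0,0.3]
  ]
}}

```text
time: 15.77
position: [0.544, -0.0125, 0.0715]
tool_rot: [0.008, 1.0, 0.0, -0.001]
ft_force: [0.1, 1.0, -1.8]
grip_width: 0.0497
```

{"op": "apply_moves", "data": {
  "series": [
    [0,0,0.6,0,0,0,0.3],
    [0,0,1.2,0,0,0,0.3],
    [0,0,1.8,0,0,0,0.3],
    [0,0,2.3,0,0,0,0.3],
    [0,0,2.5,0,0,0,0.3]
  ]
}}

```text
time: 16.18
position: [0.5441, -0.0126, 0.0465]
tool_rot: [0.008, 1.0, 0.0, -0.001]
ft_force: [-0.0, 0.0, -1.2]
grip_width: 0.0496
```

{"op": "apply_moves", "data": {
  "series": [
    [0,0,0.2,0,0,0,0.3],
    [0,0,0.2,0,0,0,0.3],
    [0,0,0.2,0,0,0,0.3]
  ]
}}

```text
time: 16.43
position: [0.5447, -0.0127, 0.0455]
tool_rot: [0.008, 1.0, 0.0, 0.0]
ft_force: [0.5, 0.3, -1.6]
grip_width: 0.0498
```

{"op": "apply_moves", "data": {
  "series": [
    [0,0,0.15,0,0,0,0.3],
    [0,0,0.15,0,0,0,1],
    [0,0,0.15,0,0,0,1],
    [0,0,0.15,0,0,0,1],
    [0,0,0.15,0,0,0,1]
  ]
}}

```text
time: 16.85
position: [0.5448, -0.0127, 0.0443]
tool_rot: [0.008, 1.0, -0.0, 0.0]
ft_force: [0.7, 0.9, 0.5]
grip_width: 0.0692
```

{"op": "apply_moves", "data": {
  "series": [
    [0,0,0,0,0,0,1],
    [0,0,-3,0,0,0,1],
    [0,0,-7,0,0,0,1],
    [0,0,-10,0,0,0,1],
    [0,0,-10,0,0,0,1]
  ]
}}

```text
time: 17.27
position: [0.5485, -0.0134, 0.1497]
tool_rot: [0.008, 1.0, -0.001, 0.006]
ft_force: [1.2, -0.6, -0.4]
grip_width: 0.0867
```

{"op": "apply_moves", "data": {
  "series": [
    [2,-3.5,0,0,0,4,1],
    [4,-7,0,0,0,8.9,1],
    [6,-10.5,0,0,0,8.9,1],
    [8,-14,0,0,0,8.9,1],
    [10,-17.6,0,0,0,8.9,1]
  ]
}}

```text
time: 17.68
position: [0.4404, -0.1878, 0.1438]
tool_rot: [0.085, 0.996, 0.0, -0.0]
ft_force: [0.6, -0.5, -0.0]
grip_width: 0.087
```

{"op": "apply_moves", "data": {
  "series": [
    [0.2,-0.8,4,0,0,0,1],
    [0.2,-0.8,4,0,0,0,1],
    [0.2,-0.8,4,0,0,0,1],
    [0.2,-0.8,4,0,0,0,1],
    [0.2,-0.8,4,0,0,0,1]
  ]
}}

```text
time: 18.1
position: [0.4394, -0.1939, 0.1055]
tool_rot: [0.085, 0.996, -0.001, 0.001]
ft_force: [-0.5, -0.2, 0.8]
grip_width: 0.0867
```

```bash
cat >> h.py <<'E'
white=lambda p:(p.mean(-1)-110)/90
E
python3 - <<'E'
from h import *
im=robot.camera("top");cv2.imwrite("pics/n2.png",im[:,:,::-1])
for n in("template","bb"):print(n,np.round(fit(im,"top",*S[n]),1))
print("nest",np.round(fit(im,"top",.546,-.012,-.7,.033,feat=lambda p:1-(p[...,0]-90)/120),1))
go(.4408,-.1953,.021,-9.8)
E
```

```text
template [431.5 337.9  -3.5   1.6]
bb [436.9 171.8   8.7   2. ]
nest [538.8  -1.4  -2.5  15.1]
shift [-0.11 -0.1   8.48] turn [-0.1  0.2  0.1] cur yaw 170.3 q6 -2.05
```

View pics/n2.png

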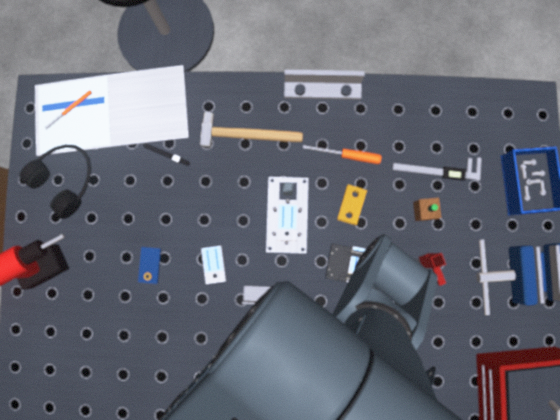

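Blank a is seated in the nest (288,218). Blank b was knocked to (213,264), about (437,172) mm. I take blank c now.

{"op": "apply_moves", "data": {
  "series": [
    [-0.1,-0.1,4,0,0,0,1],
    [-0.1,-0.1,7,0,0,0,1],
    [-0.1,-0.1,8.5,0,0,0,1],
    [-0.1,-0.1,8.5,0,0,0,1],
    [-0.1,-0.1,8.5,0,0,0,1]
  ]
}}

```text
time: 18.57
position: [0.4406, -0.1952, 0.0205]
tool_rot: [0.085, 0.996, -0.001, 0.001]
ft_force: [-0.1, 0.1, 0.4]
grip_width: 0.087
```

{"op": "apply_moves", "data": {
  "series": [
    [0,0,0,0,0,0,0.3],
    [0,0,0,0,0,0,0.3],
    [0,0,0,0,0,0,0.3],
    [0,0,0,0,0,0,0.3],
    [0,0,0,0,0,0,0.3]
  ]
}}

```text
time: 18.98
position: [0.4394, -0.1956, 0.0194]
tool_rot: [0.086, 0.996, -0.0, 0.0]
ft_force: [-0.1, 0.5, 3.4]
grip_width: 0.0614
```

{"op": "apply_moves", "data": {
  "series": [
    [0,0,0,0,0,0,0.3],
    [0,0,0,0,0,0,0.3],
    [0,0,0,0,0,0,0.3],
    [0,0,0,0,0,0,0.3],
    [0,0,0,0,0,0,0.3]
  ]
}}

```text
time: 19.4
position: [0.4394, -0.1957, 0.0194]
tool_rot: [0.086, 0.996, -0.0, 0.0]
ft_force: [-0.4, 1.3, 6.0]
grip_width: 0.0495
```

```bash
python3 - <<'E'
from h import *
s=robot.get_obs();p=s["position"];print(p,s["grip_width"])
a=np.radians(-9.8);o=(.4408-p[0])*np.cos(a)+(-.1953-p[1])*np.sin(a);print("plate ahead",o)
go(.5458-o,-.0127,.13,-.9)
E
```

```text
[ 0.43935878 -0.19574808  0.01941519] 0.04951016483785672
plate ahead 0.0013439185023817791
shift [ -7.22  19.83 -11.06] turn [-0.  0. -9.] cur yaw 170.1 q6 -2.05
```

{"op": "apply_moves", "data": {
  "series": [
    [0,0,-2,0,0,0,0.3],
    [0,0,-5,0,0,0,0.3],
    [0,0,-9,0,0,0,0.3],
    [0,0,-11,0,0,0,0.3],
    [0,0,-11,0,0,0,0.3]
  ]
}}

```text
time: 19.82
position: [0.4412, -0.1972, 0.1327]
tool_rot: [0.086, 0.996, -0.002, 0.004]
ft_force: [0.1, -1.0, -0.9]
grip_width: 0.0496
```

{"op": "apply_moves", "data": {
  "series": [
    [-1.2,3.3,0,0,0,-4.5,0.3],
    [-2.4,6.6,0,0,0,-9,0.3],
    [-3.6,9.9,0,0,0,-9,0.3],
    [-4.8,13.2,0,0,0,-9,0.3],
    [-6.0,16.5,0,0,0,-9,0.3]
  ]
}}

```text
time: 20.23
position: [0.5261, -0.0418, 0.1275]
tool_rot: [0.008, 1.0, 0.0, -0.001]
ft_force: [0.0, -1.4, -1.6]
grip_width: 0.0497
```

{"op": "apply_moves", "data": {
  "series": [
    [-0.7,3.5,0,0,0,0,0.3],
    [-0.7,3.5,0,0,0,0,0.3],
    [-0.7,3.5,2,0,0,0,0.3],
    [-0.7,3.5,3,0,0,0,0.3],
    [-0.7,3.5,3,0,0,0,0.3]
  ]
}}

```text
time: 20.65
position: [0.5313, -0.0081, 0.0959]
tool_rot: [0.008, 1.0, 0.001, -0.004]
ft_force: [-0.2, 0.3, -0.7]
grip_width: 0.0497
```

{"op": "apply_moves", "data": {
  "series": [
    [0,0,0,0,0,0,0.3],
    [0,0,0,0,0,0,0.3],
    [0,0,0,0,0,0,0.3],
    [0,0,0,0,0,0,0.3],
    [0,0,0,0,0,0,0.3]
  ]
}}

```text
time: 21.07
position: [0.5344, -0.0089, 0.0997]
tool_rot: [0.008, 1.0, -0.0, 0.001]
ft_force: [-0.0, 0.1, -1.3]
grip_width: 0.05
```

```bash
python3 - <<'E'
from h import *
go(.5445,-.0127,.088,-.9)
E
```

```text
shift [-1.01 -0.36  1.17] turn [-0.   0.1  0. ] cur yaw 179.1 q6 -1.78
```

{"op": "apply_moves", "data": {
  "series": [
    [-1.0,-0.36,0,0,0,0,0.3],
    [-1.0,-0.36,0,0,0,0,0.3],
    [-1.0,-0.36,1.0,0,0,0,0.3],
    [-1.0,-0.36,1.1,0,0,0,0.3],
    [-1.0,-0.36,1.1,0,0,0,0.3]
  ]
}}

```text
time: 21.48
position: [0.5426, -0.0119, 0.0871]
tool_rot: [0.008, 1.0, 0.0, -0.001]
ft_force: [1.3, -0.2, -2.1]
grip_width: 0.0496
```

{"op": "apply_moves", "data": {
  "series": [
    [0,0,0,0,0,0,0.3],
    [0,0,0,0,0,0,0.3],
    [0,0,0,0,0,0,0.3],
    [0,0,0,0,0,0,0.3]
  ]
}}

```text
time: 21.82
position: [0.544, -0.0122, 0.0882]
tool_rot: [0.007, 1.0, -0.0, 0.0]
ft_force: [-0.3, 0.1, -1.0]
grip_width: 0.0494
```

```bash
python3 - <<'E'
from h import *
go(.5445,-.0127,.072,-.9)
E
```

```text
shift [-0.05 -0.05  1.62] turn [-0.  0.  0.] cur yaw 179.1 q6 -1.78
```

{"op": "apply_moves", "data": {
  "series": [
    [-0.05,-0.05,0.4,0,0,0,0.3],
    [-0.05,-0.05,0.8,0,0,0,0.3],
    [-0.05,-0.05,1.2,0,0,0,0.3],
    [-0.05,-0.05,1.6,0,0,0,0.3],
    [-0.05,-0.05,1.6,0,0,0,0.3]
  ]
}}

```text
time: 22.23
position: [0.5438, -0.0126, 0.071]
tool_rot: [0.008, 1.0, 0.0, -0.001]
ft_force: [-0.1, 0.5, -0.4]
grip_width: 0.0497
```

{"op": "apply_moves", "data": {
  "series": [
    [0,0,0.6,0,0,0,0.3],
    [0,0,1.2,0,0,0,0.3],
    [0,0,1.7,0,0,0,0.3],
    [0,0,1.7,0,0,0,0.3],
    [0,0,1.7,0,0,0,0.3]
  ]
}}

```text
time: 22.65
position: [0.5441, -0.0127, 0.0545]
tool_rot: [0.007, 1.0, 0.0, -0.001]
ft_force: [-0.4, 1.0, -1.7]
grip_width: 0.0498
```

```bash
python3 - <<'E'
from h import *
s=robot.get_obs();print(s["position"],s["ft_force"]);go(.5445,-.0127,.0530,-.9)
E
```

```text
[ 0.54414097 -0.01266364  0.05449142] [-0.36862517  1.00994545 -1.73888271]
shift [-0.04 -0.    0.15] turn [ 0.  -0.1  0. ] cur yaw 179.1 q6 -1.78
```

{"op": "apply_moves", "data": {
  "series": [
    [0,0,0.15,0,0,0,0.3],
    [0,0,0.15,0,0,0,1],
    [0,0,0.15,0,0,0,1],
    [0,0,0.15,0,0,0,1],
    [0,0,0.15,0,0,0,1]
  ]
}}

```text
time: 23.07
position: [0.5448, -0.0128, 0.0539]
tool_rot: [0.008, 1.0, -0.0, 0.0]
ft_force: [0.2, 0.1, 0.1]
grip_width: 0.0688
```

{"op": "apply_moves", "data": {
  "series": [
    [0,0,0,0,0,0,1],
    [0,0,-3,0,0,0,1],
    [0,0,-7,0,0,0,1],
    [0,0,-9,0,0,0,1],
    [0,0,-9,0,0,0,1]
  ]
}}

```text
time: 23.48
position: [0.5477, -0.0134, 0.1481]
tool_rot: [0.007, 1.0, -0.001, 0.005]
ft_force: [1.2, -0.6, -0.3]
grip_width: 0.0867
```

{"op": "apply_moves", "data": {
  "series": [
    [0,0,0,0,0,0,1],
    [0,0,0,0,0,0,1],
    [0,0,0,0,0,0,1],
    [0,0,0,0,0,0,1]
  ]
}}

```text
time: 23.82
position: [0.5435, -0.0125, 0.1421]
tool_rot: [0.008, 1.0, 0.0, -0.002]
ft_force: [-0.2, -0.3, 0.3]
grip_width: 0.0867
```

```bash
python3 - <<'E'
from h import *
im=robot.camera("top")
for a in((.437,.172,8.7,.01),(.437,.175,3,.01)):
    f=fit(im,"top",*a);print(np.round(f,1))
print(np.round(fit(im,"top",*S["template"]),1))
go(f[0]/1000,f[1]/1000,.10,f[2])
E
```

```text
[436.8 172.4   8.6   0.5]
[436.8 172.4   8.6   0.5]
[431.5 337.9  -3.4   1.6]
shift [10.95 18.33  4.26] turn [ 0.  -0.2 -9.4] cur yaw 179.1 q6 -1.78
```

{"op": "apply_moves", "data": {
  "series": [
    [2,3.4,0,0,0,-4.5,1],
    [4,6.7,0,0,0,-9.4,1],
    [6,10,0,0,0,-9.4,1],
    [8,13.4,1,0,0,-9.4,1],
    [9.5,16,2,0,0,-9.4,1]
  ]
}}

```text
time: 24.28
position: [0.4497, 0.1504, 0.123]
tool_rot: [-0.075, 0.997, 0.0, -0.001]
ft_force: [0.7, 1.2, -0.2]
grip_width: 0.0868
```

{"op": "apply_moves", "data": {
  "series": [
    [1,2.5,2.3,0,0,0,1],
    [1,2.5,2.3,0,0,0,1],
    [1,2.5,2.3,0,0,0,1],
    [1,2.5,2.3,0,0,0,1],
    [1,2.5,2.3,0,0,0,1]
  ]
}}

```text
time: 24.7
position: [0.4398, 0.1712, 0.1008]
tool_rot: [-0.074, 0.997, -0.0, 0.001]
ft_force: [0.7, 0.5, 0.6]
grip_width: 0.0872
```

{"op": "apply_moves", "data": {
  "series": [
    [0,0,0,0,0,0,1],
    [0,0,0,0,0,0,1],
    [0,0,0,0,0,0,1],
    [0,0,0,0,0,0,1]
  ]
}}

```text
time: 25.03
position: [0.4388, 0.1714, 0.1009]
tool_rot: [-0.074, 0.997, 0.0, 0.0]
ft_force: [0.1, 0.2, -0.4]
grip_width: 0.0867
```

```bash
python3 - <<'E'
from h import *
go(.4368,.1724,.021,8.6)
E
```

```text
shift [0.19 0.13 7.99] turn [-0.   0.  -0.1] cur yaw -171.5 q6 -1.58
```

{"op": "apply_moves", "data": {
  "series": [
    [0.2,0.1,4,0,0,0,1],
    [0.2,0.1,6.5,0,0,0,1],
    [0.2,0.1,8,0,0,0,1],
    [0.2,0.1,8,0,0,0,1],
    [0.2,0.1,8,0,0,0,1]
  ]
}}

```text
time: 25.45
position: [0.4363, 0.1724, 0.0204]
tool_rot: [-0.074, 0.997, -0.0, -0.0]
ft_force: [0.4, -0.0, 0.2]
grip_width: 0.0873
```

{"op": "apply_moves", "data": {
  "series": [
    [0,0,0,0,0,0,0.3],
    [0,0,0,0,0,0,0.3],
    [0,0,0,0,0,0,0.3],
    [0,0,0,0,0,0,0.3],
    [0,0,0,0,0,0,0.3]
  ]
}}

```text
time: 25.87
position: [0.4363, 0.1726, 0.0207]
tool_rot: [-0.074, 0.997, 0.0, 0.0]
ft_force: [0.2, 0.3, 0.1]
grip_width: 0.0616
```

{"op": "apply_moves", "data": {
  "series": [
    [0,0,0,0,0,0,0.3],
    [0,0,0,0,0,0,0.3],
    [0,0,0,0,0,0,0.3],
    [0,0,0,0,0,0,0.3],
    [0,0,0,0,0,0,0.3]
  ]
}}

```text
time: 26.28
position: [0.4362, 0.1726, 0.0206]
tool_rot: [-0.074, 0.997, -0.0, 0.0]
ft_force: [-0.1, -0.7, 0.7]
grip_width: 0.0495
```

```bash
python3 - <<'E'
from h import *
s=robot.get_obs();p=s["position"];print(p,s["grip_width"])
a=np.radians(8.6);o=(.4368-p[0])*np.cos(a)+(.1724-p[1])*np.sin(a);print("plate ahead",o)
go(.5458-o,-.0127,.13,-.9)
E
```

```text
[0.4362059  0.17258672 0.02060252] 0.04945657698321197
plate ahead 0.0005594949764276871
shift [ -8.03 -19.94 -10.94] turn [-0.   0.   9.4] cur yaw -171.5 q6 -1.58
```

{"op": "apply_moves", "data": {
  "series": [
    [0,0,-2,0,0,0,0.3],
    [0,0,-5,0,0,0,0.3],
    [0,0,-9,0,0,0,0.3],
    [0,0,-11,0,0,0,0.3],
    [0,0,-11,0,0,0,0.3]
  ]
}}

```text
time: 26.7
position: [0.4387, 0.1731, 0.1342]
tool_rot: [-0.075, 0.997, 0.0, 0.004]
ft_force: [-0.6, -0.3, -0.6]
grip_width: 0.0492
```

{"op": "apply_moves", "data": {
  "series": [
    [-1.3,-3.3,0,0,0,4.5,0.3],
    [-2.6,-6.6,0,0,0,9.4,0.3],
    [-4,-9.9,0,0,0,9.4,0.3],
    [-5.3,-13.2,0,0,0,9.4,0.3],
    [-6.6,-16.5,0,0,0,9.4,0.3]
  ]
}}

```text
time: 27.12
position: [0.5257, 0.0179, 0.1292]
tool_rot: [0.007, 1.0, 0.0, -0.001]
ft_force: [0.8, 0.2, -1.2]
grip_width: 0.0493
```

{"op": "apply_moves", "data": {
  "series": [
    [-0.9,-3.6,0,0,0,0,0.3],
    [-0.9,-3.6,0,0,0,0,0.3],
    [-0.9,-3.6,2,0,0,0,0.3],
    [-0.9,-3.6,3,0,0,0,0.3],
    [-0.9,-3.6,3,0,0,0,0.3]
  ]
}}

```text
time: 27.53
position: [0.5315, -0.0163, 0.0974]
tool_rot: [0.008, 1.0, 0.001, -0.004]
ft_force: [0.3, 0.1, -0.9]
grip_width: 0.0493
```

{"op": "apply_moves", "data": {
  "series": [
    [0,0,0,0,0,0,0.3],
    [0,0,0,0,0,0,0.3],
    [0,0,0,0,0,0,0.3],
    [0,0,0,0,0,0,0.3],
    [0,0,0,0,0,0,0.3]
  ]
}}

```text
time: 27.95
position: [0.5348, -0.0167, 0.1012]
tool_rot: [0.007, 1.0, -0.0, 0.001]
ft_force: [0.6, -0.1, -1.3]
grip_width: 0.0494
```

```bash
python3 - <<'E'
from h import *
go(.5452,-.0127,.089,-.9)
E
```

```text
shift [-1.04  0.41  1.22] turn [-0.   0.1  0.1] cur yaw 179.2 q6 -1.8
```

{"op": "apply_moves", "data": {
  "series": [
    [-1.04,0.4,0,0,0,0,0.3],
    [-1.04,0.4,0,0,0,0,0.3],
    [-1.04,0.4,1.0,0,0,0,0.3],
    [-1.04,0.4,1.2,0,0,0,0.3],
    [-1.04,0.4,1.2,0,0,0,0.3]
  ]
}}

```text
time: 28.37
position: [0.5434, -0.0129, 0.0874]
tool_rot: [0.008, 1.0, 0.0, -0.002]
ft_force: [0.2, 0.2, -1.9]
grip_width: 0.0496
```

{"op": "apply_moves", "data": {
  "series": [
    [0,0,0,0,0,0,0.3],
    [0,0,0,0,0,0,0.3],
    [0,0,0,0,0,0,0.3],
    [0,0,0,0,0,0,0.3]
  ]
}}

```text
time: 28.7
position: [0.5449, -0.0132, 0.0887]
tool_rot: [0.008, 1.0, -0.0, 0.0]
ft_force: [0.8, -0.2, -1.2]
grip_width: 0.0496
```

```bash
python3 - <<'E'
from h import *
go(.5452,-.0127,.0645,-.9)
E
```

```text
shift [-0.03  0.05  2.42] turn [-0.  0.  0.] cur yaw 179.1 q6 -1.78
```

{"op": "apply_moves", "data": {
  "series": [
    [-0.03,0.05,0.4,0,0,0,0.3],
    [-0.03,0.05,0.8,0,0,0,0.3],
    [-0.03,0.05,1.2,0,0,0,0.3],
    [-0.03,0.05,1.6,0,0,0,0.3],
    [-0.03,0.05,2.0,0,0,0,0.3]
  ]
}}

```text
time: 29.12
position: [0.5451, -0.0125, 0.068]
tool_rot: [0.007, 1.0, 0.0, -0.0]
ft_force: [-0.7, -0.3, -0.4]
grip_width: 0.0494
```

{"op": "apply_moves", "data": {
  "series": [
    [0,0,0.2,0,0,0,0.3],
    [0,0,0.4,0,0,0,0.3],
    [0,0,0.4,0,0,0,0.3],
    [0,0,0.4,0,0,0,1],
    [0,0,0.4,0,0,0,1]
  ]
}}

```text
time: 29.53
position: [0.5455, -0.0126, 0.0648]
tool_rot: [0.008, 1.0, -0.0, 0.0]
ft_force: [-0.3, -0.0, -0.2]
grip_width: 0.0567
```

{"op": "apply_moves", "data": {
  "series": [
    [0,0,0,0,0,0,1],
    [0,0,0,0,0,0,1],
    [0,0,-3,0,0,0,1],
    [0,0,-7,0,0,0,1],
    [0,0,-8,0,0,0,1]
  ]
}}

```text
time: 29.95
position: [0.5479, -0.0131, 0.149]
tool_rot: [0.007, 1.0, -0.001, 0.004]
ft_force: [1.1, 0.3, -0.7]
grip_width: 0.0845
```

{"op": "apply_moves", "data": {
  "series": [
    [0,0,0,0,0,0,1],
    [0,0,0,0,0,0,1],
    [0,0,0,0,0,0,1],
    [0,0,0,0,0,0,1]
  ]
}}

```text
time: 30.28
position: [0.544, -0.0123, 0.143]
tool_rot: [0.008, 1.0, 0.0, -0.002]
ft_force: [0.1, 0.5, -0.8]
grip_width: 0.0871
```

```bash
python3 - <<'E'
from h import *
im=robot.camera("top")
f=fit(im,"top",*S["template"]);print(np.round(f,1))
# bushing centroid: yellow
h=cv2.cvtColor(im,cv2.COLOR_RGB2HSV);m=cv2.inRange(h,(10,90,90),(35,255,255));m[:,:130]=0;m[:,172:]=0;m[:240]=0;m[300:]=0
yy,xx=np.nonzero(m);b=px2w("top",[(xx.mean(),yy.mean())],.014)[0];a=np.radians(f[2]);print(len(xx),"bushing",b,"-> centre",b[0]+.028*np.cos(a),b[1]+.028*np.sin(a))
go(f[0]/1000,f[1]/1000,.10,f[2])
E
```

```text
[431.6 337.9  -3.5   1.6]
32 bushing [0.40377706 0.33880772 0.014     ] -> centre 0.43172570459918547 0.3371125652410729
shift [11.77 34.85  4.36] turn [ 0.  -0.2  2.6] cur yaw 179.1 q6 -1.78
```

{"op": "apply_moves", "data": {
  "series": [
    [1.3,3.9,0,0,0,1.3,1],
    [2.6,7.7,0,0,0,2.6,1],
    [3.9,11.6,0,0,0,2.6,1],
    [5.2,15.5,0,0,0,2.6,1],
    [6.2,18.4,0,0,0,2.6,1]
  ]
}}

```text
time: 30.75
position: [0.4837, 0.1746, 0.1433]
tool_rot: [0.03, 1.0, 0.0, -0.002]
ft_force: [0.5, -0.4, 0.8]
grip_width: 0.0871
```

{"op": "apply_moves", "data": {
  "series": [
    [1.5,4,1,0,0,0,1],
    [2.8,8,2,0,0,0,1],
    [4,11,3,0,0,0,1],
    [4.7,14,4,0,0,0,1],
    [4.8,16.7,4.2,0,0,0,1]
  ]
}}

```text
time: 31.17
position: [0.4442, 0.343, 0.0995]
tool_rot: [0.029, 1.0, -0.002, -0.003]
ft_force: [0.2, 0.6, -0.7]
grip_width: 0.0866
```

{"op": "apply_moves", "data": {
  "series": [
    [0,0,0,0,0,0,1],
    [0,0,0,0,0,0,1],
    [0,0,0,0,0,0,1],
    [0,0,0,0,0,0,1],
    [0,0,0,0,0,0,1]
  ]
}}

```text
time: 31.58
position: [0.4482, 0.3406, 0.1025]
tool_rot: [0.031, 1.0, -0.0, -0.0]
ft_force: [-0.9, 0.3, 0.1]
grip_width: 0.0872
```

```bash
python3 - <<'E'
from h import *
go(.4316,.3375,.021,-3.5)
E
```

```text
shift [ 1.64 -0.41  8.15] turn [-0.  -0.  -0.1] cur yaw 176.4 q6 -1.06
```

{"op": "apply_moves", "data": {
  "series": [
    [1.6,-0.4,2,0,0,0,1],
    [1.6,-0.4,5,0,0,0,1],
    [1.6,-0.4,7,0,0,0,1],
    [1.6,-0.4,8.1,0,0,0,1],
    [1.6,-0.4,8.1,0,0,0,1]
  ]
}}

```text
time: 32.0
position: [0.4317, 0.3377, 0.0205]
tool_rot: [0.031, 1.0, -0.001, -0.001]
ft_force: [1.1, -0.4, 0.0]
grip_width: 0.0872
```

{"op": "apply_moves", "data": {
  "series": [
    [0,0,0,0,0,0,0.9],
    [0,0,0,0,0,0,0.9],
    [0,0,0,0,0,0,0.3],
    [0,0,0,0,0,0,0.3],
    [0,0,0,0,0,0,0.3]
  ]
}}

```text
time: 32.42
position: [0.4322, 0.339, 0.022]
tool_rot: [0.03, 1.0, 0.0, 0.0]
ft_force: [0.0, -0.3, -0.0]
grip_width: 0.0659
```

{"op": "apply_moves", "data": {
  "series": [
    [0,0,0,0,0,0,0.3],
    [0,0,0,0,0,0,0.3],
    [0,0,0,0,0,0,0.3],
    [0,0,0,0,0,0,0.3],
    [0,0,0,0,0,0,0.3]
  ]
}}

```text
time: 32.83
position: [0.4318, 0.3387, 0.0217]
tool_rot: [0.03, 1.0, -0.0, -0.0]
ft_force: [-0.8, -1.8, 3.6]
grip_width: 0.0496
```

{"op": "apply_moves", "data": {
  "series": [
    [0,0,0,0,0,0,0.3],
    [0,0,0,0,0,0,0.3],
    [0,0,0,0,0,0,0.3]
  ]
}}

```text
time: 33.08
position: [0.4318, 0.3387, 0.0217]
tool_rot: [0.03, 1.0, -0.0, -0.0]
ft_force: [-0.7, -2.8, 4.0]
grip_width: 0.0494
```

```bash
python3 - <<'E'
from h import *
s=robot.get_obs();p=s["position"];print(p,s["grip_width"])
a=np.radians(-3.5);o=(.4316-p[0])*np.cos(a)+(.3375-p[1])*np.sin(a);print("plate ahead",o)
go(.5458-o,-.0127,.13,-.9)
E
```

```text
[0.43178952 0.33870571 0.02171235] 0.04940015932405389
plate ahead -0.00011555699468587314
shift [-13.5  -34.4  -10.82] turn [-0.  -0.  -2.5] cur yaw 176.6 q6 -1.05
```

{"op": "apply_moves", "data": {
  "series": [
    [0,0,-2,0,0,0,0.3],
    [0,0,-5,0,0,0,0.3],
    [0,0,-9,0,0,0,0.3],
    [0,0,-11,0,0,0,0.3],
    [0,0,-11,0,0,0,0.3]
  ]
}}

```text
time: 33.5
position: [0.4346, 0.3408, 0.1355]
tool_rot: [0.03, 1.0, 0.003, 0.004]
ft_force: [0.1, 0.1, -1.7]
grip_width: 0.0494
```

{"op": "apply_moves", "data": {
  "series": [
    [-1.3,-3.3,0,0,0,-2.5,0.3],
    [-2.6,-6.6,0,0,0,-2.5,0.3],
    [-4.0,-10,0,0,0,-2.5,0.3],
    [-5.3,-13.5,0,0,0,-2.5,0.3],
    [-6.7,-17,0,0,0,-2.5,0.3]
  ]
}}

```text
time: 33.92
position: [0.4876, 0.1639, 0.1298]
tool_rot: [0.008, 1.0, 0.0, -0.001]
ft_force: [0.6, 0.1, -2.4]
grip_width: 0.0494
```

{"op": "apply_moves", "data": {
  "series": [
    [-1.0,-3.4,0,0,0,0,0.3],
    [-2.1,-6.8,0,0,0,0,0.3],
    [-3.3,-10.2,0,0,0,0,0.3],
    [-4.4,-13.6,0,0,0,0,0.3],
    [-5.6,-17.2,0,0,0,0,0.3]
  ]
}}

```text
time: 34.33
position: [0.5407, -0.0088, 0.1296]
tool_rot: [0.009, 1.0, 0.001, -0.002]
ft_force: [0.9, 0.6, -2.8]
grip_width: 0.0492
```

{"op": "apply_moves", "data": {
  "series": [
    [0,0,0,0,0,0,0.3],
    [0,0,0,0,0,0,0.3],
    [0,0,0,0,0,0,0.3],
    [0,0,0,0,0,0,0.3],
    [0,0,0,0,0,0,0.3]
  ]
}}

```text
time: 34.75
position: [0.5406, -0.0062, 0.1309]
tool_rot: [0.007, 1.0, 0.0, -0.001]
ft_force: [-0.2, -0.4, -2.2]
grip_width: 0.0488
```

```bash
python3 - <<'E'
from h import *
go(.5458,-.0127,.091,-.9)
E
```

```text
shift [-0.54 -0.65  3.99] turn [ 0.  -0.1  0. ] cur yaw 179.1 q6 -1.77
```

{"op": "apply_moves", "data": {
  "series": [
    [-0.54,-0.65,1,0,0,0,0.3],
    [-0.54,-0.65,2.5,0,0,0,0.3],
    [-0.54,-0.65,3.8,0,0,0,0.3],
    [-0.54,-0.65,3.8,0,0,0,0.3],
    [-0.54,-0.65,3.8,0,0,0,0.3]
  ]
}}

```text
time: 35.17
position: [0.5464, -0.0138, 0.0926]
tool_rot: [0.008, 1.0, 0.0, -0.001]
ft_force: [-0.2, 0.3, -1.8]
grip_width: 0.0493
```

{"op": "apply_moves", "data": {
  "series": [
    [0,0,0,0,0,0,0.3],
    [0,0,0,0,0,0,0.3],
    [0,0,0,0,0,0,0.3],
    [0,0,0,0,0,0,0.3]
  ]
}}

```text
time: 35.5
position: [0.5473, -0.0144, 0.0942]
tool_rot: [0.008, 1.0, -0.0, 0.001]
ft_force: [-0.0, -0.3, -2.2]
grip_width: 0.0494
```

```bash
python3 - <<'E'
from h import *
go(.5458,-.0127,.0755,-.9)
E
```

```text
shift [0.16 0.16 1.87] turn [-0.   0.1 -0. ] cur yaw 179.1 q6 -1.78
```

{"op": "apply_moves", "data": {
  "series": [
    [0.16,0.16,0,0,0,0,0.3],
    [0.16,0.16,0.3,0,0,0,0.3],
    [0.16,0.16,0.6,0,0,0,0.3],
    [0.16,0.16,0.9,0,0,0,0.3],
    [0.16,0.16,1.2,0,0,0,0.3]
  ]
}}

```text
time: 35.92
position: [0.5453, -0.0127, 0.0812]
tool_rot: [0.008, 1.0, 0.0, -0.0]
ft_force: [0.1, 0.1, -1.9]
grip_width: 0.0493
```

{"op": "apply_moves", "data": {
  "series": [
    [0,0,0.2,0,0,0,0.3],
    [0,0,0.4,0,0,0,0.3],
    [0,0,0.6,0,0,0,0.3],
    [0,0,0.7,0,0,0,0.3],
    [0,0,0.7,0,0,0,0.3]
  ]
}}

```text
time: 36.33
position: [0.5454, -0.0127, 0.0747]
tool_rot: [0.008, 1.0, -0.0, 0.0]
ft_force: [-0.1, -0.7, -0.5]
grip_width: 0.0495
```

{"op": "apply_moves", "data": {
  "series": [
    [0,0,0,0,0,0,0.3],
    [0,0,0,0,0,0,0.3],
    [0,0,0,0,0,0,0.3]
  ]
}}

```text
time: 36.58
position: [0.5454, -0.0127, 0.0747]
tool_rot: [0.008, 1.0, -0.0, 0.0]
ft_force: [-0.8, -0.0, 0.4]
grip_width: 0.0493
```

{"op": "apply_moves", "data": {
  "series": [
    [0,0,0,0,0,0,1],
    [0,0,0,0,0,0,1],
    [0,0,0,0,0,0,1],
    [0,0,0,0,0,0,1],
    [0,0,-2,0,0,0,1]
  ]
}}

```text
time: 37.0
position: [0.5431, -0.0123, 0.092]
tool_rot: [0.008, 1.0, 0.001, -0.003]
ft_force: [-0.2, 0.6, 0.5]
grip_width: 0.0748
```

{"op": "apply_moves", "data": {
  "series": [
    [0,0,-4,0,0,0,1],
    [0,0,-8,0,0,0,1],
    [2,-3,-10,0,0,-5,1],
    [4,-6,-10,0,0,-10,1],
    [6,-9,-10,0,0,-15,1]
  ]
}}

```text
time: 37.42
position: [0.4845, -0.1025, 0.1966]
tool_rot: [-0.126, 0.992, -0.001, 0.002]
ft_force: [-0.2, -0.6, -0.3]
grip_width: 0.0869
```

{"op": "apply_moves", "data": {
  "series": [
    [4,-2,0,0,0,0,1],
    [8,-4,0,0,0,0,1],
    [9,-5,0,0,0,0,1],
    [9,-5,0,0,0,0,1],
    [9,-5,0,0,0,0,1]
  ]
}}

```text
time: 37.83
position: [0.4085, -0.1728, 0.1948]
tool_rot: [-0.121, 0.993, -0.0, 0.0]
ft_force: [-0.2, 0.2, -1.1]
grip_width: 0.0872
```

```bash
python3 - <<'E'
from h import *
im=robot.camera("top");b=robot.camera("scene");cv2.imwrite("pics/t3.png",im[:,:,::-1])
s=robot.get_obs();print(s["position"].round(3),s["q"].round(2))
f=lambda i,r0,r1,c0,c1,k:cv2.resize(i[r0:r1,c0:c1],None,fx=k,fy=k,interpolation=cv2.INTER_CUBIC)
A=f(im,170,260,250,320,4.);B=f(b,170,260,240,330,4.);C=f(im,240,300,405,465,6.)
cv2.imwrite("pics/v3.png",np.hstack([A,B[:,20:340],np.vstack([C[:360]])[:,:200]])[:,:,::-1])
print("template",np.round(fit(im,"top",.546,-.012,-.9,.061,feat=lambda p:1-(p[...,0]-40)/120),1))
h=cv2.cvtColor(im,cv2.COLOR_RGB2HSV)
r=((h[...,0]<8)|(h[...,0]>172))&(h[...,1]>120)&(h[...,2]>60);r[:,:410]=0;r[:,465:]=0;r[:230]=0;r[300:]=0
n,l,st,ce=cv2.connectedComponentsWithStats(r.astype(np.uint8));print(st[1:],ce[1:])
E
```

```text
[ 0.409 -0.172  0.195] [-0.65  0.36  1.92  0.    0.86 -2.47]
template [544.5 -12.4  -1.4   2.9]
[[420 253  26  33 436]] [[434.48394495 265.31880734]]
```

View pics/v3.png

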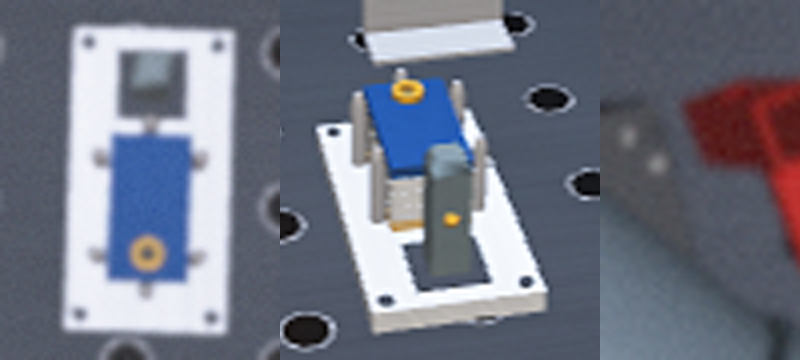

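The template lies flat in the nest with its bushing up at the hole end (148,253), and the stack between the dowels is closed. I fit the sleeve's silhouette and the pin's grip, using the first pictures.

```bash
cat > sl.py <<'E'
from h import *
def box(x0,x1,y0,y1,z0,z1):return np.array([(x,y,z) for x in(x0,x1) for y in(y0,y1) for z in(z0,z1)])
B=[box(-.01425,.01425,-.01425,.01425,0,.1),box(-.061,-.014,-.008,.008,.056,.068),box(-.059,-.045,-.007,.007,.045,.056)]
def sil(cam,p,z0=0,k=4,win=(400,220,70,90)):
    c,s=np.cos(p[2]),np.sin(p[2]);m=np.zeros((win[3]*k,win[2]*k),np.uint8)
    for b in B:
        W=np.c_[p[0]+c*b[:,0]-s*b[:,1],p[1]+s*b[:,0]+c*b[:,1],b[:,2]+z0]
        uv=(w2px(cam,W)-[win[0],win[1]]+.5)*k
        cv2.fillConvexPoly(m,cv2.convexHull((uv*16).astype(np.int32)),255,shift=4)
    return cv2.resize(m,(win[2],win[3]),interpolation=cv2.INTER_AREA)/255.
def red(im):
    im=im.astype(float);return np.clip((im[...,0]-np.maximum(im[...,1],im[...,2]))/60,0,1)
def fits(im,cam,x,y,yaw,win,z0=0):
    f=red(im)[win[1]:win[1]+win[3],win[0]:win[0]+win[2]]
    co=lambda p:((sil(cam,p,z0,win=win)-f)**2).sum()
    a=np.radians(yaw);r=minimize(co,[x,y,a],method="Nelder-Mead",options=dict(initial_simplex=[[x,y,a],[x+.005,y,a],[x,y+.005,a],[x,y,a+.08]],xatol=5e-5,fatol=.01))
    return r.x[0]*1000,r.x[1]*1000,np.degrees(r.x[2]),r.fun
E
python3 - <<'E'
from sl import *
t=cv2.imread("pics/top0.png")[:,:,::-1];s=cv2.imread("pics/scene0.png")[:,:,::-1]
print("top",np.round(fits(t,"top",.459,-.3676,18.7,(405,235,60,65)),1))
print("scene",np.round(fits(s,"scene",.459,-.3676,18.7,(100,165,60,70)),1))
g=lambda i:(i[...,1].astype(int)-i.max(-1).clip(0,0)-np.maximum(i[...,0],i[...,2]).astype(int))>40
for n,i,w in(("top",t,(415,195,30,25)),("scene",s,(110,205,40,40))):
    m=g(i)[w[1]:w[1]+w[3],w[0]:w[0]+w[2]];yy,xx=np.nonzero(m);print(n,len(xx),xx.mean()+w[0],yy.mean()+w[1],xx.min()+w[0],xx.max()+w[0],yy.min()+w[1],yy.max()+w[1])
E
```

```text
top [ 456.7 -366.8   21.7   10.8]
scene [ 451.  -366.9   21.   213.2]
top 35 434.0 206.82857142857142 431 437 204 210
scene 68 125.32352941176471 221.91176470588235 121 130 216 231
```

```bash
python3 - <<'E'
from h import *
go(.4567,-.3668,.16,21.7)
E
```

```text
shift [  0.14 -20.07   3.48] turn [-0.   0.  -7.7] cur yaw -166.0 q6 -2.47
```

{"op": "apply_moves", "data": {
  "series": [
    [0,-4,0,0,0,-4,1],
    [0,-8,0,0,0,-7.7,1],
    [0,-12,0,0,0,-7.7,1],
    [0,-16,0,0,0,-7.7,1],
    [0.1,-19.5,1.5,0,0,-7.7,1]
  ]
}}

```text
time: 38.35
position: [0.4588, -0.3644, 0.1819]
tool_rot: [-0.19, 0.982, -0.003, 0.002]
ft_force: [0.0, 0.5, 0.7]
grip_width: 0.0869
```

{"op": "apply_moves", "data": {
  "series": [
    [0,0,2,0,0,0,1],
    [0,0,2,0,0,0,1],
    [0,0,2,0,0,0,1],
    [0,0,2,0,0,0,1],
    [0,0,2,0,0,0,1]
  ]
}}

```text
time: 38.77
position: [0.4557, -0.36, 0.1605]
tool_rot: [-0.19, 0.982, -0.0, 0.0]
ft_force: [-0.1, 0.3, -0.8]
grip_width: 0.0873
```

```bash
python3 - <<'E'
from h import *
go(.4567,-.3668,.088,21.7)
E
```

```text
shift [ 0.16 -0.66  7.25] turn [-0.   0.   0.2] cur yaw -158.1 q6 -2.81
```

q6 is near its limit, so I turn back 2° (the square tube will align to the pads) and descend.

{"op": "apply_moves", "data": {
  "series": [
    [0.15,-0.65,0,0,0,2,1],
    [0.15,-0.65,2,0,0,2,1],
    [0.15,-0.65,5,0,0,2,1],
    [0.15,-0.65,7.2,0,0,2,1],
    [0.15,-0.65,7.2,0,0,2,1]
  ]
}}

```text
time: 39.18
position: [0.4545, -0.3651, 0.085]
tool_rot: [-0.172, 0.985, 0.003, -0.002]
ft_force: [0.1, -0.1, -0.3]
grip_width: 0.087
```

{"op": "apply_moves", "data": {
  "series": [
    [0,0,0,0,0,0,1],
    [0,0,0,0,0,0,1],
    [0,0,0,0,0,0,1],
    [0,0,0,0,0,0,1]
  ]
}}

```text
time: 39.52
position: [0.4569, -0.3688, 0.0894]
tool_rot: [-0.172, 0.985, -0.002, 0.001]
ft_force: [-0.4, -0.2, 0.5]
grip_width: 0.0871
```

```bash
python3 - <<'E'
from h import *
go(.4567,-.3668,.088,21.7)
b=robot.camera("scene");cv2.imwrite("pics/s4.png",cv2.resize(b[120:280,60:220],None,fx=3,fy=3,interpolation=cv2.INTER_CUBIC)[:,:,::-1])
E
```

```text
shift [-0.05  0.19  0.14] turn [-0.2  0.1 -1.9] cur yaw -160.2 q6 -2.78
```

View pics/s4.png

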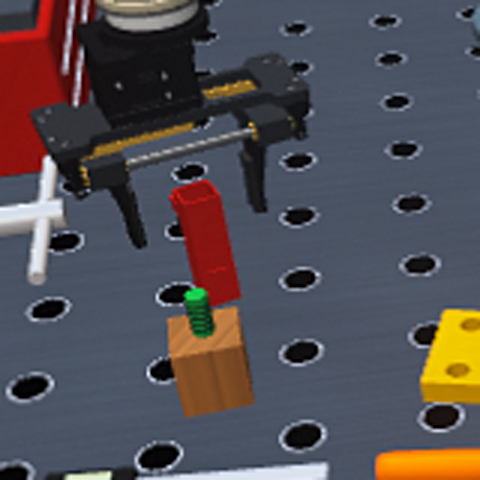

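The sleeve stands between the open fingers, about centred (crop (195,190)). I close on it.

{"op": "apply_moves", "data": {
  "series": [
    [0,0.1,0.1,0,0,0,0.1],
    [0,0.1,0.1,0,0,0,0.1],
    [0,0.1,0.1,0,0,0,0.1],
    [0,0.1,0.1,0,0,0,0.1],
    [0,0.1,0.1,0,0,0,0.1]
  ],
  "newtons": 45
}}

```text
time: 39.98
position: [0.4557, -0.3671, 0.0865]
tool_rot: [-0.171, 0.985, 0.0, -0.0]
ft_force: [-0.4, 0.1, 0.5]
grip_width: 0.0617
```

{"op": "apply_moves", "data": {
  "series": [
    [0,0,0,0,0,0,0.1],
    [0,0,0,0,0,0,0.1],
    [0,0,0,0,0,0,0.1],
    [0,0,0,0,0,0,0.1],
    [0,0,0,0,0,0,0.1]
  ]
}}

```text
time: 40.4
position: [0.4557, -0.3671, 0.0865]
tool_rot: [-0.171, 0.985, 0.0, -0.0]
ft_force: [0.2, 0.7, -0.5]
grip_width: 0.0284
```

{"op": "apply_moves", "data": {
  "series": [
    [0,0,0,0,0,0,0.1],
    [0,0,0,0,0,0,0.1],
    [0,0,0,0,0,0,0.1],
    [0,0,0,0,0,0,0.1],
    [0,0,0,0,0,0,0.1]
  ]
}}

```text
time: 40.82
position: [0.4557, -0.3671, 0.0865]
tool_rot: [-0.171, 0.985, 0.0, 0.0]
ft_force: [-0.8, 0.7, -0.6]
grip_width: 0.028
```

```bash
python3 - <<'E'
from h import *
s=robot.get_obs();p=s["position"];print(p,s["grip_width"])
M=R.from_quat(s["tool_rot"]).as_matrix();ax=-M[:,0];o=(np.array([.4567,-.3668])-p[:2])@ax[:2];print("sleeve ahead along x:",o)
go(.626-o,-.0139,.215,-.9)
E
```

```text
[ 0.45571115 -0.3670891   0.08653756] 0.02796310983764503
sleeve ahead along x: 0.0010283793094199392
shift [-27.86  27.53 -12.85] turn [ 0.   0.  20.6] cur yaw -160.3 q6 -2.78
```

{"op": "apply_moves", "data": {
  "series": [
    [0,0,-1.5,0,0,0,0.1],
    [0,0,-5,0,0,0,0.1],
    [0,0,-9,0,0,0,0.1],
    [0,0,-12,0,0,0,0.1],
    [0,0,-13,0,0,0,0.1]
  ]
}}

```text
time: 41.23
position: [0.4574, -0.369, 0.2213]
tool_rot: [-0.172, 0.985, -0.004, 0.002]
ft_force: [0.4, -0.5, -1.8]
grip_width: 0.0281
```

{"op": "apply_moves", "data": {
  "series": [
    [-2,2,0,0,0,0,0.1],
    [-4.8,4.7,0,0,0,0,0.1],
    [-7.6,7.5,0,0,0,0,0.1],
    [-10.4,10.3,0,0,0,0,0.1],
    [-13.0,12.9,0,0,0,0,0.1]
  ]
}}

```text
time: 41.65
position: [0.534, -0.1994, 0.2151]
tool_rot: [-0.171, 0.985, 0.001, -0.001]
ft_force: [-0.1, -0.5, -2.4]
grip_width: 0.0288
```

{"op": "apply_moves", "data": {
  "series": [
    [-2.7,2.7,0,0,0,5,0.1],
    [-5.5,5.4,0,0,0,11,0.1],
    [-8.2,8.1,0,0,0,17,0.1],
    [-10.9,10.8,0,0,0,20.6,0.1],
    [-13.2,13.0,0,0,0,20.6,0.1]
  ]
}}

```text
time: 42.07
position: [0.6144, -0.0318, 0.2148]
tool_rot: [0.008, 1.0, 0.001, -0.002]
ft_force: [1.0, -0.4, -2.0]
grip_width: 0.0281
```

{"op": "apply_moves", "data": {
  "series": [
    [0,0,0,0,0,0,0.1],
    [0,0,0,0,0,0,0.1],
    [0,0,0,0,0,0,0.1],
    [0,0,0,0,0,0,0.1],
    [0,0,0,0,0,0,0.1]
  ]
}}

```text
time: 42.48
position: [0.6141, -0.0362, 0.2161]
tool_rot: [0.008, 1.0, -0.0, -0.001]
ft_force: [-0.4, -0.6, -2.5]
grip_width: 0.0282
```

```bash
python3 - <<'E'
from h import *
go(.6249,-.0140,.19,-.9)
print(robot.get_obs()["q"].round(2),robot.get_obs()["grip_width"])
E
```

```text
shift [-1.04  2.23  2.61] turn [-0.  -0.1 -0.1] cur yaw 179.0 q6 -1.79
[-0.24  0.54  1.48 -0.    1.12 -1.79] 0.02819946617772979
```

{"op": "apply_moves", "data": {
  "series": [
    [-1.04,2.2,0,0,0,0,0.1],
    [-1.04,2.2,1,0,0,0,0.1],
    [-1.04,2.2,2.3,0,0,0,0.1],
    [-1.04,2.2,2.3,0,0,0,0.1],
    [-1.04,2.2,2.3,0,0,0,0.1]
  ]
}}

```text
time: 42.9
position: [0.6245, -0.0138, 0.1927]
tool_rot: [0.008, 1.0, 0.0, -0.001]
ft_force: [-0.5, -0.2, -1.7]
grip_width: 0.0285
```

{"op": "apply_moves", "data": {
  "series": [
    [0,0,0,0,0,0,0.1],
    [0,0,0,0,0,0,0.1],
    [0,0,0,0,0,0,0.1],
    [0,0,0,0,0,0,0.1],
    [0,0,0,0,0,0,0.1]
  ]
}}

```text
time: 43.32
position: [0.6257, -0.0131, 0.194]
tool_rot: [0.008, 1.0, -0.0, 0.0]
ft_force: [0.8, -0.1, -1.4]
grip_width: 0.0285
```

```bash
python3 - <<'E'
from sl import *
go(.6249,-.0140,.19,-.9)
b=robot.camera("scene");cv2.imwrite("pics/s5.png",cv2.resize(b[100:260,210:370],None,fx=3,fy=3,interpolation=cv2.INTER_CUBIC)[:,:,::-1])
E
```

```text
shift [ 0.08 -0.09  0.4 ] turn [-0.  0.  0.] cur yaw 179.1 q6 -1.75
```

View pics/s5.png

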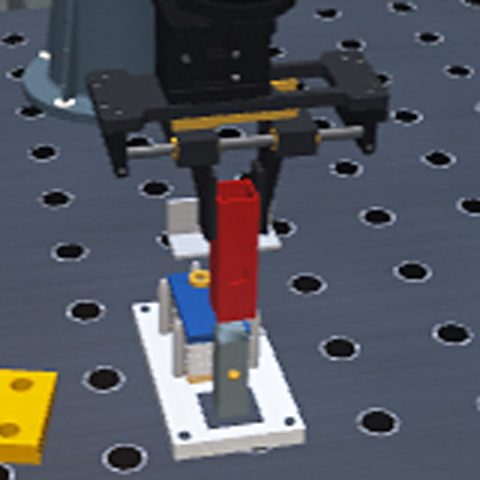

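The sleeve's lower end (235,318) hangs straight over the post top (233,328), arm towards the template. I lower it slowly.

{"op": "apply_moves", "data": {
  "series": [
    [0.08,-0.09,0.4,0,0,0,0.1],
    [0.08,-0.09,0.8,0,0,0,0.1],
    [0.08,-0.09,1.2,0,0,0,0.1],
    [0.08,-0.09,1.6,0,0,0,0.1],
    [0.08,-0.09,1.6,0,0,0,0.1]
  ]
}}

```text
time: 43.78
position: [0.6239, -0.0137, 0.1762]
tool_rot: [0.008, 1.0, 0.0, -0.001]
ft_force: [0.7, 0.6, -2.2]
grip_width: 0.0287
```

{"op": "apply_moves", "data": {
  "series": [
    [0,0,0.3,0,0,0,0.1],
    [0,0,0.6,0,0,0,0.1],
    [0,0,0.9,0,0,0,0.1],
    [0,0,1.2,0,0,0,0.1],
    [0,0,1.2,0,0,0,0.1]
  ]
}}

```text
time: 44.2
position: [0.6243, -0.0138, 0.1648]
tool_rot: [0.007, 1.0, 0.0, -0.001]
ft_force: [-1.4, 0.2, -2.7]
grip_width: 0.0281
```

```bash
python3 - <<'E'
from h import *
go(.6249,-.0140,.16,-.9);s=robot.get_obs();print(s["position"].round(4),s["ft_force"].round(1),s["moment"].round(2))
E
```

```text
shift [-0.06 -0.02  0.48] turn [ 0.  -0.1  0. ] cur yaw 179.1 q6 -1.76
[ 0.6243 -0.0138  0.1648] [-1.4  0.2 -2.7] [0.06 0.02 0.06]
```

{"op": "apply_moves", "data": {
  "series": [
    [-0.03,0,0.5,0,0,0,0.1],
    [-0.03,0,1.0,0,0,0,0.1],
    [-0.03,0,1.5,0,0,0,0.1],
    [-0.03,0,2.0,0,0,0,0.1],
    [-0.03,0,2.0,0,0,0,0.1]
  ]
}}

```text
time: 44.62
position: [0.6248, -0.0138, 0.1443]
tool_rot: [0.008, 1.0, 0.0, -0.0]
ft_force: [-0.0, -0.4, -2.1]
grip_width: 0.0281
```

{"op": "apply_moves", "data": {
  "series": [
    [0,0,0.4,0,0,0,0.1],
    [0,0,0.8,0,0,0,0.1],
    [0,0,1.2,0,0,0,0.1],
    [0,0,1.6,0,0,0,0.1],
    [0,0,1.6,0,0,0,0.1]
  ]
}}

```text
time: 45.03
position: [0.625, -0.0139, 0.1285]
tool_rot: [0.008, 1.0, 0.0, -0.0]
ft_force: [1.1, 0.3, -2.9]
grip_width: 0.0282
```

```bash
python3 - <<'E'
from h import *
go(.6249,-.0140,.1025,-.9);s=robot.get_obs();print(s["position"].round(4),s["ft_force"].round(1),s["moment"].round(2))
E
```

```text
shift [ 0.01 -0.01  2.6 ] turn [ 0. -0.  0.] cur yaw 179.1 q6 -1.76
[ 0.625  -0.0139  0.1285] [ 1.1  0.3 -2.9] [-0.02 -0.22 -0.02]
```

{"op": "apply_moves", "data": {
  "series": [
    [0,0,0.5,0,0,0,0.1],
    [0,0,1.0,0,0,0,0.1],
    [0,0,1.5,0,0,0,0.1],
    [0,0,2.0,0,0,0,0.1],
    [0,0,2.3,0,0,0,0.1]
  ]
}}

```text
time: 45.45
position: [0.6251, -0.0139, 0.1056]
tool_rot: [0.008, 1.0, 0.0, -0.0]
ft_force: [0.1, 0.2, -1.6]
grip_width: 0.0284
```

{"op": "apply_moves", "data": {
  "series": [
    [0,0,0.1,0,0,0,0.1],
    [0,0,0.2,0,0,0,0.1],
    [0,0,0.3,0,0,0,0.1],
    [0,0,0.3,0,0,0,0.1],
    [0,0,0.3,0,0,0,0.1]
  ]
}}

```text
time: 45.87
position: [0.625, -0.0138, 0.1036]
tool_rot: [0.007, 1.0, 0.0, 0.0]
ft_force: [0.4, -0.3, -1.7]
grip_width: 0.028
```

```bash
python3 - <<'E'
from h import *
go(.6249,-.0140,.1025,-.9);s=robot.get_obs();print(s["position"].round(4),s["ft_force"].round(1),s["moment"].round(2))
E
```

```text
shift [ 0.01 -0.02  0.11] turn [0. 0. 0.] cur yaw 179.1 q6 -1.76
[ 0.625  -0.0138  0.1036] [ 0.4 -0.3 -1.7] [0.06 0.05 0.04]
```

{"op": "apply_moves", "data": {
  "series": [
    [0,0,0.1,0,0,0,0.1],
    [0,0,0.15,0,0,0,0.1],
    [0,0,0.2,0,0,0,0.1],
    [0,0,0.2,0,0,0,0.1],
    [0,0,0.2,0,0,0,0.1]
  ]
}}

```text
time: 46.28
position: [0.6253, -0.0139, 0.1022]
tool_rot: [0.007, 1.0, -0.0, 0.0]
ft_force: [-0.3, 0.4, 2.7]
grip_width: 0.028
```

```bash
python3 - <<'E'
from h import *
s=robot.get_obs();print(s["position"].round(4),s["ft_force"].round(1),s["moment"].round(2))
b=robot.camera("scene");cv2.imwrite("pics/s6.png",cv2.resize(b[130:260,240:340],None,fx=4.5,fy=4.5,interpolation=cv2.INTER_CUBIC)[:,:,::-1])
E
```

```text
[ 0.6253 -0.0139  0.1022] [-0.3  0.4  2.7] [ 0.14  0.34 -0.02]
```

View pics/s6.png

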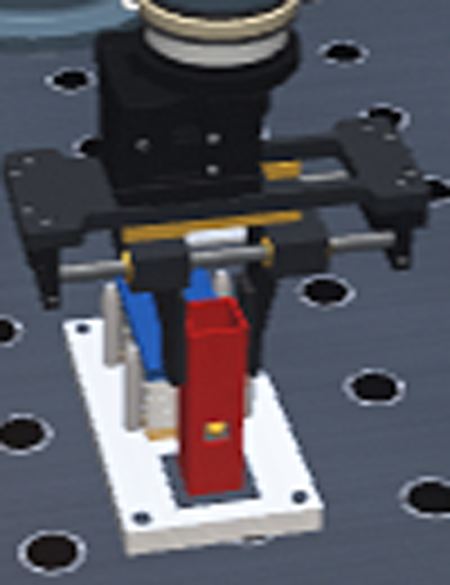

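The brass button shows through the sleeve's hole (215,430), and the foot presses the template with a few newtons. I release, lift, and go to the pin.

{"op": "apply_moves", "data": {
  "series": [
    [0,0,0,0,0,0,0.8],
    [0,0,0,0,0,0,0.8],
    [0,0,0,0,0,0,0.8],
    [0,0,0,0,0,0,0.8],
    [0,0,0,0,0,0,0.8]
  ]
}}

```text
time: 46.75
position: [0.625, -0.0139, 0.1013]
tool_rot: [0.008, 1.0, -0.0, -0.0]
ft_force: [-0.1, 0.7, 0.8]
grip_width: 0.0537
```

{"op": "apply_moves", "data": {
  "series": [
    [0,0,-2,0,0,0,0.8],
    [0,0,-5,0,0,0,0.8],
    [0,0,-9,0,0,0,0.8],
    [0,0,-10,0,0,0,0.8],
    [0,0,-10,0,0,0,0.8]
  ]
}}

```text
time: 47.17
position: [0.6277, -0.0143, 0.2057]
tool_rot: [0.007, 1.0, -0.001, 0.004]
ft_force: [0.3, 0.8, -0.1]
grip_width: 0.0693
```

{"op": "apply_moves", "data": {
  "series": [
    [0,-4,0,0,0,0,0.8],
    [1,-8,0,0,0,0,0.8],
    [2,-12,0,0,0,0,0.8],
    [3,-16,0,0,0,0,0.8],
    [4,-19,0,0,0,0,0.8]
  ]
}}

```text
time: 47.58
position: [0.5806, -0.2057, 0.1995]
tool_rot: [0.008, 1.0, 0.0, -0.001]
ft_force: [0.3, -1.4, -0.4]
grip_width: 0.0696
```

{"op": "apply_moves", "data": {
  "series": [
    [0,0,0,0,0,0,0.8],
    [0,0,0,0,0,0,0.8],
    [0,0,0,0,0,0,0.8]
  ]
}}

```text
time: 47.83
position: [0.5814, -0.2025, 0.2]
tool_rot: [0.008, 1.0, 0.001, -0.001]
ft_force: [-0.0, 0.0, 0.2]
grip_width: 0.0696
```

```bash
python3 - <<'E'
from h import *
im=robot.camera("top");b=robot.camera("scene")
print("c2 grip",px2w("top",[(434.8-.1,207.2-.1)],.091)[0].round(4),"block",px2w("top",[(430,208.7)],.056)[0].round(4))
def green(i,w):
    i=i.astype(float);g=np.clip((i[...,1]-np.maximum(i[...,0],i[...,2])-10)/60,0,1)[w[1]:w[1]+w[3],w[0]:w[0]+w[2]]
    yy,xx=np.mgrid[w[1]:w[1]+w[3],w[0]:w[0]+w[2]];return (g*xx).sum()/g.sum(),(g*yy).sum()/g.sum(),g.sum()
for n,i in(("now",im),("t0",cv2.imread("pics/top0.png")[:,:,::-1])):
    u=green(i,(415,195,35,25));print(n,u,px2w("top",[u[:2]],.085)[0].round(4))
# compare: projected cylinder silhouette centroid for candidate positions
def cen(x,y):
    a=np.linspace(0,2*np.pi,40);P=np.vstack([np.c_[x+.008*np.cos(a),y+.008*np.sin(a),np.full(40,z)] for z in(.056,.091)])
    h=cv2.convexHull(w2px("top",P).astype(np.float32));m=cv2.moments(h);return np.array([m["m10"],m["m01"]])/m["m00"],m["m00"]
print("pred",cen(.5827,-.3618))
bl=fit(im,"top",.583,-.362,-5,.056,.05,.05);print("block fit",np.round(bl,1))
# bushing in nest, template held
h=cv2.cvtColor(im,cv2.COLOR_RGB2HSV);m=cv2.inRange(h,(10,90,90),(35,255,255));m[:,:270]=0;m[:,305:]=0;m[:210]=0;m[250:]=0
yy,xx=np.nonzero(m);print(len(xx),"bushing",px2w("top",[(xx.mean(),yy.mean())],.067)[0].round(4))
s=robot.get_obs();print(s["position"].round(4),s["q"].round(2))
cv2.imwrite("pics/s7.png",cv2.resize(b[130:260,90:340],None,fx=3,fy=3,interpolation=cv2.INTER_CUBIC)[:,:,::-1])
E
```

```text
c2 grip [ 0.5827 -0.3621  0.091 ] block [ 0.5823 -0.362   0.056 ]
now (np.float64(nan), np.float64(nan), np.float64(0.0)) [nan nan nan]
t0 (np.float64(433.9184652278177), np.float64(206.97889688249398), np.float64(34.75)) [ 0.5836 -0.3622  0.085 ]
pred (array([432.31692304, 207.78664481]), 66.07157626468688)
block fit [ 560.4 -360.5  -20.9    4.9]
28 bushing [ 0.5165 -0.0118  0.067 ]
[ 0.582  -0.2016  0.2007] [-0.51  0.56  1.5   0.    1.09 -2.07]<stdin>:6: RuntimeWarning: invalid value encountered in scalar divide
```

View pics/s7.png

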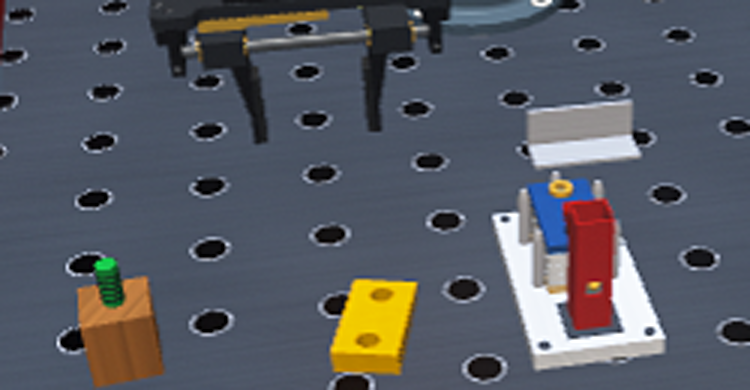

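The sleeve stands locked with its button visible (594,286), the bushing (561,187) is free, and the pin stands in its block (105,265). I go over the pin.

```bash
python3 - <<'E'
from h import *
go(.5835,-.362,.14,-.9)
E
```

```text
shift [ -0.37 -16.05   6.04] turn [ 0.1 -0.1  0.1] cur yaw 179.2 q6 -2.07
```

{"op": "apply_moves", "data": {
  "series": [
    [0,-4,0,0,0,0,0.8],
    [0,-8,1,0,0,0,0.8],
    [-0.4,-12,2,0,0,0,0.8],
    [-0.4,-15,4,0,0,0,0.8],
    [-0.4,-16,6,0,0,0,0.8]
  ]
}}

```text
time: 48.35
position: [0.5854, -0.3676, 0.1418]
tool_rot: [0.008, 1.0, -0.003, 0.002]
ft_force: [0.5, -0.4, -0.3]
grip_width: 0.0694
```

{"op": "apply_moves", "data": {
  "series": [
    [0,0,0,0,0,0,0.8],
    [0,0,0,0,0,0,0.8],
    [0,0,0,0,0,0,0.8],
    [0,0,0,0,0,0,0.8],
    [0,0,0,0,0,0,0.8]
  ]
}}

```text
time: 48.77
position: [0.5849, -0.3619, 0.1433]
tool_rot: [0.006, 1.0, -0.001, 0.001]
ft_force: [-1.6, -0.6, 0.4]
grip_width: 0.0697
```

```bash
python3 - <<'E'
from h import *
go(.5835,-.362,.079,-.9)
E
```

```text
shift [ 0.15 -0.    6.43] turn [-0.1  0.1  0.2] cur yaw 179.3 q6 -2.27
```

{"op": "apply_moves", "data": {
  "series": [
    [0.15,0,2,0,0,0,0.8],
    [0.15,0,4,0,0,0,0.8],
    [0.15,0,5.5,0,0,0,0.8],
    [0.15,0,6.3,0,0,0,0.8],
    [0.15,0,6.3,0,0,0,0.8]
  ]
}}

```text
time: 49.18
position: [0.5817, -0.3618, 0.0773]
tool_rot: [0.007, 1.0, 0.001, -0.001]
ft_force: [0.4, 1.3, -0.4]
grip_width: 0.0697
```

{"op": "apply_moves", "data": {
  "series": [
    [0,0,0,0,0,0,0.8],
    [0,0,0,0,0,0,0.8],
    [0,0,0,0,0,0,0.8],
    [0,0,0,0,0,0,0.8]
  ]
}}

```text
time: 49.52
position: [0.5829, -0.3638, 0.0799]
tool_rot: [0.007, 1.0, -0.001, 0.001]
ft_force: [-0.4, 0.1, 0.2]
grip_width: 0.0698
```

```bash
python3 - <<'E'
from h import *
go(.5835,-.362,.079,-.9);print(robot.get_obs()["position"],robot.get_obs()["ft_force"])
E
```

```text
shift [-0.05  0.18  0.09] turn [-0.1  0.1  0. ] cur yaw 179.1 q6 -2.28
[ 0.58292219 -0.36376742  0.0798595 ] [-0.43733015  0.08712802  0.22659703]
```

{"op": "apply_moves", "data": {
  "series": [
    [-0.05,0.15,0.1,0,0,0,0.05],
    [-0.05,0.15,0.1,0,0,0,0.05],
    [-0.05,0.15,0.1,0,0,0,0.05],
    [-0.05,0.15,0.1,0,0,0,0.05],
    [-0.05,0.15,0.1,0,0,0,0.05]
  ],
  "newtons": 20
}}

```text
time: 49.93
position: [0.5828, -0.3618, 0.0776]
tool_rot: [0.008, 1.0, -0.0, 0.0]
ft_force: [0.4, -1.0, 0.1]
grip_width: 0.0438
```

{"op": "apply_moves", "data": {
  "series": [
    [0,0,0,0,0,0,0.05],
    [0,0,0,0,0,0,0.05],
    [0,0,0,0,0,0,0.05],
    [0,0,0,0,0,0,0.05],
    [0,0,0,0,0,0,0.05]
  ]
}}

```text
time: 50.35
position: [0.5828, -0.3618, 0.0775]
tool_rot: [0.007, 1.0, -0.0, -0.0]
ft_force: [-0.7, -0.3, 1.6]
grip_width: 0.0154
```

{"op": "apply_moves", "data": {
  "series": [
    [0,0,0,0,0,0,0.05],
    [0,0,0,0,0,0,0.05],
    [0,0,0,0,0,0,0.05],
    [0,0,0,0,0,0,0.05],
    [0,0,0,0,0,0,0.05]
  ]
}}

```text
time: 50.77
position: [0.5828, -0.3618, 0.0775]
tool_rot: [0.007, 1.0, -0.0, 0.0]
ft_force: [-0.8, -0.1, -0.2]
grip_width: 0.0156
```

```bash
python3 - <<'E'
from h import *
s=robot.get_obs();print(s["position"],s["grip_width"],s["ft_force"])
go(.5177,-.0122,.17,-.9)
E
```

```text
[ 0.5828193  -0.36178784  0.07754167] 0.01563744691393717 [-0.800151   -0.11952019 -0.17249968]
shift [ 7.03 34.86 -9.25] turn [-0.  0.  0.] cur yaw 179.1 q6 -2.27
```

{"op": "apply_moves", "data": {
  "series": [
    [0,0,-1,0,0,0,0.05],
    [0,0,-3,0,0,0,0.05],
    [0,0,-6,0,0,0,0.05],
    [0,0,-9,0,0,0,0.05],
    [0,0,-11,0,0,0,0.05]
  ]
}}

```text
time: 51.18
position: [0.5837, -0.3625, 0.1913]
tool_rot: [0.007, 1.0, -0.001, 0.002]
ft_force: [0.1, 0.7, -0.7]
grip_width: 0.0153
```

{"op": "apply_moves", "data": {
  "series": [
    [0.7,3.3,0,0,0,0,0.05],
    [1.5,6.7,0,0,0,0,0.05],
    [2.3,10,0,0,0,0,0.05],
    [3,13.5,0,0,0,0,0.05],
    [3.7,17,0,0,0,0,0.05]
  ]
}}

```text
time: 51.6
position: [0.5478, -0.1899, 0.1885]
tool_rot: [0.008, 1.0, -0.0, 0.0]
ft_force: [1.6, 0.1, -0.5]
grip_width: 0.0152
```

{"op": "apply_moves", "data": {
  "series": [
    [0.7,3.5,0,0,0,0,0.05],
    [1.5,7,0,0,0,0,0.05],
    [2.3,10.5,0,0,0,0,0.05],
    [3,14,0,0,0,0,0.05],
    [3.5,17.5,0,0,0,0,0.05]
  ]
}}

```text
time: 52.02
position: [0.5151, -0.0141, 0.1884]
tool_rot: [0.008, 1.0, -0.0, 0.0]
ft_force: [-0.4, 0.2, -0.7]
grip_width: 0.0151
```

{"op": "apply_moves", "data": {
  "series": [
    [0,0,2,0,0,0,0.05],
    [0,0,2,0,0,0,0.05],
    [0,0,2,0,0,0,0.05],
    [0,0,2,0,0,0,0.05],
    [0,0,2,0,0,0,0.05]
  ]
}}

```text
time: 52.43
position: [0.517, -0.017, 0.1684]
tool_rot: [0.008, 1.0, -0.0, 0.001]
ft_force: [-0.2, -0.2, 0.1]
grip_width: 0.0157
```

```bash
python3 - <<'E'
from h import *
go(.5166,-.0122,.150,-.9)
E
```

```text
shift [0.05 0.48 1.84] turn [-0.   0.1 -0.1] cur yaw 179.0 q6 -1.8
```

{"op": "apply_moves", "data": {
  "series": [
    [0.05,0.48,0,0,0,0,0.05],
    [0.05,0.48,1,0,0,0,0.05],
    [0.05,0.48,2.3,0,0,0,0.05],
    [0.05,0.48,2.3,0,0,0,0.05],
    [0.05,0.48,2.3,0,0,0,0.05]
  ]
}}

```text
time: 52.85
position: [0.5149, -0.011, 0.1437]
tool_rot: [0.008, 1.0, 0.0, -0.001]
ft_force: [0.5, -0.6, -0.5]
grip_width: 0.0156
```

{"op": "apply_moves", "data": {
  "series": [
    [0,0,0,0,0,0,0.05],
    [0,0,0,0,0,0,0.05],
    [0,0,0,0,0,0,0.05],
    [0,0,0,0,0,0,0.05],
    [0,0,0,0,0,0,0.05]
  ]
}}

```text
time: 53.27
position: [0.5157, -0.0109, 0.1449]
tool_rot: [0.007, 1.0, -0.0, 0.0]
ft_force: [-0.7, 0.1, -0.5]
grip_width: 0.0155
```

```bash
python3 - <<'E'
from h import *
go(.5166,-.0122,.143,-.9)
b=robot.camera("scene");cv2.imwrite("pics/s8.png",cv2.resize(b[130:240,240:340],None,fx=5.4,fy=5.4,interpolation=cv2.INTER_CUBIC)[:,:,::-1])
p=robot.get_obs()["position"];print(p)
X=np.array([[p[0]+.0011,p[1],p[2]-.0715],[.5177,-.0122,.067]]);print("pred tip, bushing in crop px",((w2px("scene",X)-[240,130])*5.4).round(0))
E
```

```text
shift [-0.09 -0.12  0.19] turn [-0.  0.  0.] cur yaw 179.1 q6 -1.79
[ 0.51569227 -0.0109242   0.14481227]
pred tip, bushing in crop px [[201. 325.]
 [198. 338.]]
```

View pics/s8.png

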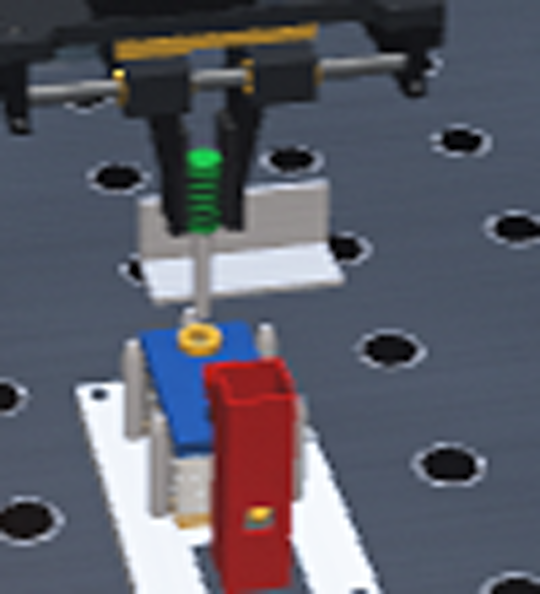

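The pin hangs upright with its tip near (203,322) just above the bushing (200,338), close to the prediction. I correct by about 1 mm and lower gently.

{"op": "apply_moves", "data": {
  "series": [
    [-0.09,-0.12,0,0,0,0,0.05],
    [-0.09,-0.12,0.2,0,0,0,0.05],
    [-0.09,-0.12,0.4,0,0,0,0.05],
    [-0.09,-0.12,0.4,0,0,0,0.05],
    [-0.09,-0.12,0.4,0,0,0,0.05]
  ]
}}

```text
time: 53.73
position: [0.5162, -0.0121, 0.1403]
tool_rot: [0.008, 1.0, 0.0, -0.0]
ft_force: [0.5, 0.1, -0.4]
grip_width: 0.0152
```

{"op": "apply_moves", "data": {
  "series": [
    [0,0,0.15,0,0,0,0.05],
    [0,0,0.3,0,0,0,0.05],
    [0,0,0.45,0,0,0,0.05],
    [0,0,0.6,0,0,0,0.05],
    [0,0,0.6,0,0,0,0.05]
  ]
}}

```text
time: 54.15
position: [0.5162, -0.0121, 0.1342]
tool_rot: [0.008, 1.0, 0.0, -0.0]
ft_force: [-0.2, 0.1, -0.8]
grip_width: 0.0154
```

```bash
python3 - <<'E'
from h import *
go(.5166,-.0122,.089,-.9);s=robot.get_obs();print(s["position"],s["ft_force"].round(1),s["moment"].round(2))
E
```

```text
shift [-0.04 -0.01  4.52] turn [ 0. -0.  0.] cur yaw 179.1 q6 -1.8
[ 0.51621557 -0.01208501  0.13420054] [-0.2  0.1 -0.8] [-0.01  0.02  0.02]
```

Tip about 4 mm below the rim with no force, so it is in the bore. I continue slowly.

{"op": "apply_moves", "data": {
  "series": [
    [-0.02,0,0.2,0,0,0,0.05],
    [-0.02,0,0.4,0,0,0,0.05],
    [-0.02,0,0.6,0,0,0,0.05],
    [-0.02,0,0.8,0,0,0,0.05],
    [-0.02,0,0.8,0,0,0,0.05]
  ]
}}

```text
time: 54.57
position: [0.5163, -0.0121, 0.1261]
tool_rot: [0.008, 1.0, 0.0, -0.0]
ft_force: [-0.8, -0.4, 0.4]
grip_width: 0.0154
```

```bash
python3 - <<'E'
from h import *
go(.5166,-.0122,.089,-.9);s=robot.get_obs();print(s["position"],s["ft_force"].round(1),s["moment"].round(2))
E
```

```text
shift [-0.03 -0.01  3.71] turn [ 0.  -0.1  0. ] cur yaw 179.1 q6 -1.8
[ 0.51633486 -0.0120942   0.12610552] [-0.8 -0.4  0.4] [0.01 0.06 0.  ]
```

{"op": "apply_moves", "data": {
  "series": [
    [0,0,0.4,0,0,0,0.05],
    [0,0,0.8,0,0,0,0.05],
    [0,0,1.2,0,0,0,0.05],
    [0,0,1.6,0,0,0,0.05],
    [0,0,1.8,0,0,0,0.05]
  ]
}}

```text
time: 54.98
position: [0.5163, -0.0121, 0.1078]
tool_rot: [0.008, 1.0, 0.0, -0.001]
ft_force: [0.3, 0.6, -0.8]
grip_width: 0.0151
```

{"op": "apply_moves", "data": {
  "series": [
    [0,0,0.4,0,0,0,0.05],
    [0,0,0.8,0,0,0,0.05],
    [0,0,1.2,0,0,0,0.05],
    [0,0,1.6,0,0,0,0.05],
    [0,0,1.7,0,0,0,0.05]
  ]
}}

```text
time: 55.4
position: [0.5163, -0.0121, 0.0908]
tool_rot: [0.008, 1.0, 0.0, -0.001]
ft_force: [-0.7, 0.2, -0.0]
grip_width: 0.0153
```

{"op": "apply_moves", "data": {
  "series": [
    [0,0,0.1,0,0,0,0.05],
    [0,0,0.2,0,0,0,0.05],
    [0,0,0.25,0,0,0,0.05],
    [0,0,0.25,0,0,0,0.05]
  ]
}}

```text
time: 55.73
position: [0.5167, -0.0122, 0.0891]
tool_rot: [0.008, 1.0, -0.0, 0.0]
ft_force: [-0.6, 0.7, -0.7]
grip_width: 0.0155
```

{"op": "apply_moves", "data": {
  "series": [
    [0,0,0.1,0,0,0,0.05],
    [0,0,0.15,0,0,0,0.05],
    [0,0,0.15,0,0,0,0.05],
    [0,0,0.15,0,0,0,0.05]
  ]
}}

```text
time: 56.07
position: [0.5169, -0.0122, 0.0884]
tool_rot: [0.007, 1.0, -0.0, 0.0]
ft_force: [-1.2, 0.1, 4.2]
grip_width: 0.0151
```

The grip is down on the bushing (about 5 N contact). I release, lift, move aside and look.

{"op": "apply_moves", "data": {
  "series": [
    [0,0,0,0,0,0,0.5],
    [0,0,0,0,0,0,0.5],
    [0,0,0,0,0,0,0.5],
    [0,0,0,0,0,0,0.5],
    [0,0,0,0,0,0,0.5]
  ]
}}

```text
time: 56.48
position: [0.5166, -0.0121, 0.0874]
tool_rot: [0.008, 1.0, 0.0, -0.0]
ft_force: [0.5, 0.2, -0.5]
grip_width: 0.0394
```

{"op": "apply_moves", "data": {
  "series": [
    [0,0,-1,0,0,0,0.5],
    [0,0,-3,0,0,0,0.5],
    [0,0,-6,0,0,0,0.5],
    [0,0,-9,0,0,0,0.5],
    [0,0,-11,0,0,0,0.5]
  ]
}}

```text
time: 56.9
position: [0.5174, -0.0123, 0.2005]
tool_rot: [0.007, 1.0, -0.0, 0.002]
ft_force: [1.1, -0.5, 0.6]
grip_width: 0.0434
```

{"op": "apply_moves", "data": {
  "series": [
    [0,4,0,0,0,0,0.5],
    [0,8,0,0,0,0,0.5],
    [0,12,0,0,0,0,0.5],
    [0,16,0,0,0,0,0.5],
    [0,20,0,0,0,0,0.5]
  ]
}}

```text
time: 57.32
position: [0.5193, 0.1895, 0.1985]
tool_rot: [0.008, 1.0, 0.0, 0.0]
ft_force: [1.0, -0.5, 0.4]
grip_width: 0.0437
```

{"op": "apply_moves", "data": {
  "series": [
    [0,0,0,0,0,0,0.5],
    [0,0,0,0,0,0,0.5],
    [0,0,0,0,0,0,0.5],
    [0,0,0,0,0,0,0.5],
    [0,0,0,0,0,0,0.5]
  ]
}}

```text
time: 57.73
position: [0.5198, 0.1863, 0.1977]
tool_rot: [0.009, 1.0, -0.0, -0.0]
ft_force: [-0.9, 0.4, 0.6]
grip_width: 0.0435
```

```bash
python3 - <<'E'
from h import *
a=robot.camera("top");b=robot.camera("scene")
f=lambda i,r0,r1,c0,c1,k:cv2.resize(i[r0:r1,c0:c1],None,fx=k,fy=k,interpolation=cv2.INTER_CUBIC)
cv2.imwrite("pics/end.png",np.hstack([f(a,170,260,250,320,4.4),f(b,150,260,235,345,3.6)])[:,:,::-1])
g=a.astype(float);w=np.clip((g[...,1]-np.maximum(g[...,0],g[...,2])-10)/60,0,1);w[:,:270]=0;w[:,310:]=0;w[:200]=0;w[250:]=0
yy,xx=np.mgrid[:420,:560];u=((w*xx).sum()/w.sum(),(w*yy).sum()/w.sum());print("grip at z.10:",px2w("top",[u],.10)[0].round(4))
s=robot.get_obs();print(s["time"],s["position"].round(3),s["ft_force"].round(1))
E
```

```text
grip at z.10: [ 0.517  -0.0117  0.1   ]
57.8333 [0.52  0.186 0.198] [ 0.  -0.3  0.1]
```

View pics/end.png

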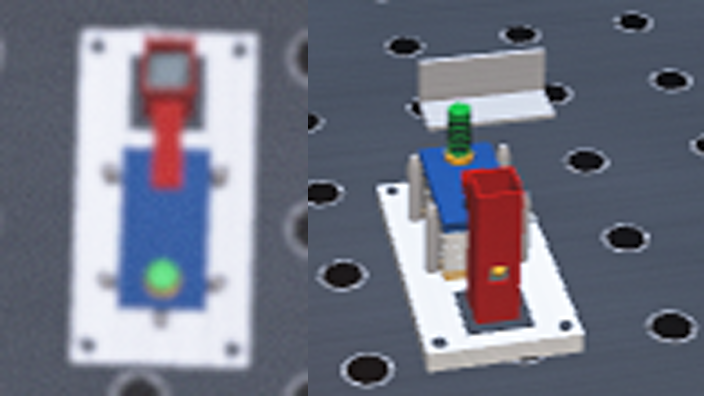

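The pin's grip sits on the bushing (163,277 in the top view, 459,150 in the scene). The sleeve's arm lies over the template and the button is out (498,272). All is as it should be, so I hand in.

```bash
python3 -c "
from rig import robot
print(robot.hand_in())"
```

```text
the job is handed in; nothing more can be done
None
```

The nest is loaded and the job is handed in at about 58 s of robot time; `hand_in` gave no verdict.

- **Stack:** All three blanks were on the table, so no packers were needed and both stay aside. I loaded the backing board, the three blanks and then the template, bushing up.
- **Knocked blank:** One blank was knocked about 3 cm aside during the run. I found it again in the images and placed it normally.
- **First grasp:** My first grasp of the backing board was about 6 mm off and too shallow, because I read the arm's position before it had settled. I opened, looked again and redid it.
- **Sleeve:** It went down the post until the foot met the template with a few newtons. The last pictures show the spring button out through its hole.
- **Pin:** It slid in without resistance until the grip met the bushing at about 5 N, at the expected height. The last camera estimate puts it within about 1 mm of the jig's hole.
- **Disagreements:** The two cameras differed by 2–4 mm in x on the plates. I relied on the top camera and on relative positions. The scene camera's fit of the sleeve was poor and I did not use it.
- **Not measured:** I judged the tool bystanders from the pictures only, and saw none moved. The last picture was a close crop of the jig.

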